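# Prove the refitted lid stay of a connector test box

### The job

The folding stay of this test box's lid has just been refitted and must be proved. Raise the lid by its bar until the stay snaps over straight and locks, feeling for it and never straining the stay, and let go so that the lid stands on the stay alone; then push the stay's middle joint back to break it, and lower the lid gently by its bar until it is fully shut. Leave the things around it alone.

Things in the scene. Friction and masses are not known exactly. Their poses are not given: they have to be found in the camera images.
- test_box: Aluminium box, fixed to the bench, 180 mm deep (x) by 240 mm wide (y) by 110 mm high, origin at the centre of its underside; its -x face is the front, towards the robot. Its lid (180 x 240 mm, 5 mm thick, about 0.8 kg) lies on the rim, closed at the start. The folding stay is outside its left (+y) wall.
- lid (a joint): Opening angle of the lid, rad: 0 shut, growing as it rises. With the stay locked it stands at 1.1 to 1.5, differing from one box to the next because the stay's foot is clamped anywhere along a slot. It has a little hinge friction: with the stay broken it stays up by itself above about 1.0 rad but falls shut if let go lower down.
- lid_hinge (a point): Middle of the lid's hinge line, at the top of the box's far (+x) wall, 110 mm above the bench; the line runs along the box's y.
- lid_bar (a point): Middle of the lid's round steel pull bar, 14 mm thick, along the box's y, 130 mm long between its end arms. Lid shut, it stands 45 mm out in front of the box and 20 mm above the rim, free beneath. It is 225 mm from the hinge line along the lid and 20 mm off the hinge plane towards the lid's outside, and swings with the lid.
- stay_joint (a point): Point on the axis of the thumb bar at the stay's middle joint, a round bar 16 mm thick, along the box's y, sticking out 20 to 93 mm beyond the box's left wall; this point is 70 mm out. Lid shut, it hangs 25 to 45 mm above the bench; stay locked, it stands about 35 mm above the rim and 85 mm in front of the hinge line.
- stay_lower: Lower 90 mm link of the stay, carrying the thumb bar; origin at its foot pivot on the left wall; the thumb bar swings about it. Locked, the stay is broken by pushing the thumb bar away from the robot and down (box +x and -z, at first 38 degrees below level, then steeper along the arc) with 2 to 6 N; after some 35 mm it no longer snaps back.
- stay_knee (a joint): Angle of the stay's middle joint, rad: about 0 folded (lid shut), 2.62 when its two 90 mm links are in one straight line, 2.82 locked against its stop, past straight. A spring pulls it over to the lock when it comes near straight.
- stay_bracket (a joint): How far the stay's foot bracket is bent, m: 0 unloaded, about 1 mm for each 3 N of pull at the lid bar beyond the locked position (or as much pushing the lid down against the locked stay). Bent beyond 2.5 mm either way it is spoilt.
- screwdriver: Screwdriver lying right of the box, a bystander; origin at its middle underside.
- plug: Round steel connector plug, 38 mm across, 55 mm tall, standing left in front of the box, a bystander.
- cap_jar: Clear jar of dust caps, 60 mm across, 70 mm tall, right of the box towards its front, a bystander.

How it is judged:
By the outcome, as a careful person would: the job done as asked, in the order asked, and still so for the second after the job is handed in, with the robot touching nothing.
It also fails if it takes over 69 s, if anything falls off the work surface, if the arm or the gripper's body presses on something with over 40 N, if the wrist force passes 120 N, or if a joint passes its speed limit or range.

### The arm

A 7-joint arm with a two-finger parallel gripper is mounted at the origin on the work surface. World frame = base frame: x ahead of the robot, y to its left, z up, the work surface at z = 0. Lengths are in mm, angles in rad, forces in N, time in s.
With the tool pointing down it reaches from about 400 to 875 mm from the base axis. Payload 6.5 kg.
Tool frame: the origin (TCP) lies midway between the tips of the shut fingers; the grasp point (between the pads) lies 19 mm behind it; z points along the fingers, y is the line along which they close (so a half turn about z gives the same grasp; the last joint's range is limited). The gripper opens to 85 mm and grips with 20 to 120 N. Pads are 22 mm wide; open, the fingers measure 114 mm over their backs; the gripper's body (76 mm by 85 mm) begins 54 mm behind the grasp point. The pads swing forward as they close: fully open they stand 13 mm farther back than shut.
Start: joints at [1.245, 0.536, -0.004, 1.538, 0.003, 1.067, -0.071], TCP at [166.973, -628.18, 231.29] pointing down, gripper open.
Joint ranges: [-2.7, 2.7], [-0.37, 2.16], [-1.27, 1.26], [0.24, 2.4], [-1.31, 4.45], [0.19, 1.91], [-2.76, 2.76]. Speed limits (rad/s): [2.39, 2.39, 3.14, 3.14, 3.14, 3.14, 3.14].

### API

Orientations are given as a unit quaternion [w, x, y, z].
In Python, from rig import readout, eyes, workorder gives the robot as it stands. The module is installed in compiled form; this text tells all that it offers.
- The arm moves only by the tool jog_arm, never from a script. Its arguments are lists of equal length, an entry for each row: "offset": the shift along the tool's x, y, z in m, a list of three; "twist": the turn, a rotation vector about the tool's x, y, z in rad, a list of three; "grip": the finger opening in m, from 0 to 0.0854. A call has 1 to 12 rows; each row shifts and turns the commanded pose from where the row before left it, along the tool's axes as they then stand; what a row does not reach is not made up. A row lasts 1/8 s, in which the tool goes at most 62.5 mm and 10.7 degrees, less where a joint would pass 70% of its speed; a pose out of reach is approached as far as the arm can. A call is refused whole if a number of a shift passes 0.0625 or a number of a turn 0.188, either way. A call with a gripper value outside its range is refused whole. The fingers move at their own pace and stop on an object; "force" is the grip in N (left out, the last holds). Time passes only in rows, so rows that do not move let the fingers close. It gives the time, the measured TCP pose, the force, the opening and the grip force at its end, in the units of the state.
- readout.sense(): the state, without advancing time (a new reading comes with each control period).
- eyes.snapshot(name): name is "scene" or "top" or "wrist"; returns a dict with "pixels" (480x640x3 uint8, blue, green, red), "camera_matrix" (3x3 intrinsics, pixels), "rvec" (rotation vector, rad) and "tvec" (3), from world to camera coordinates, as OpenCV has them. Camera axes: x right, y down, z forward; pixel columns grow to the right and rows downward; lengths in mm; the calibration is good to about 2 mm. The wrist camera is an equidistant fisheye: a pixel r from the principal point sees the ray r / f radians off the axis. A picture is of the moment at which its call begins. There is no depth.
- workorder.close_job(): hands the job in; it is judged then, once.
The state is a dict: "time": time; "joint_pos": joint angles; "qvel": joint speeds; "effort": joint torques, N m; "ee_pos": TCP position; "tcp_rot": TCP orientation; "force": force on the tool from outside, world axes, zero at the start; "moment": the same for the moment, N m; "grip_width": finger opening in mm; "gripper_force": force on a finger pad.
Only numpy, scipy, OpenCV 4.12 (cv2) and the standard library are available. Lean on these libraries where they do the work, as an engineer would, in place of code of your own. Each camera call takes 0.05 s, during which the arm holds its last target. There are 200 camera calls.

## Working session

There is one attempt and no reset: what is moved stays moved. The work goes in short steps, Python scripts to look and compute and a tool call to move; the robot and the scene stay as the last step left them, time stands still between calls to the robot, and variables do not carry over. Pictures are saved under pics/ and viewed, at most 10 in all, crops included, and the job is handed in when it is done.

Besides the shell and the picture viewer there is one more tool, called after "Emit:" as name(argument=value, ...), one argument or row to a line, values as JSON. jog_arm: Moves the arm, as the interface text tells. Its arguments: {"type":"object","properties":{"offset":{"type":"array"},"twist":{"type":"array"},"grip":{"type":"array"},"force":{"type":"number"}},"required":["offset","twist","grip"]}

```bash
mkdir -p pics
python3 - <<'E'
from rig import readout, eyes
import cv2, numpy as np
s=readout.sense(); print(s)
for n in("scene","top"):
    r=eyes.snapshot(n); cv2.imwrite(f"pics/{n}0.png",r["pixels"]); R=cv2.Rodrigues(np.array(r["rvec"],float))[0]
    print(n,r["camera_matrix"],-R.T@np.array(r["tvec"]).ravel(),R)
E
```

```text
{'time': 0.0, 'joint_pos': array([ 1.24477611,  0.53717271, -0.00438399,  1.53887756,  0.00258173,
        1.06731322, -0.07120989]), 'qvel': array([-3.96425716e-04, -2.15713894e-03,  5.62415805e-04, -6.06989516e-04,
       -1.22856619e-06,  3.27932866e-04, -2.14891943e-04]), 'effort': array([-2.17953097e-04, -5.83398628e+01,  1.04819287e+00, -2.59098583e+01,
        1.22855528e-02,  9.50797170e-03,  7.24704478e-06]), 'ee_pos': array([ 166.77913171, -627.57704883,  230.40764277]), 'tcp_rot': array([-8.63241753e-04,  9.91572750e-01,  1.29548067e-01, -1.84075707e-04]), 'force': array([0.2901485 , 0.35361937, 0.25285043]), 'moment': array([ 0.01675945, -0.00133166, -0.03308413]), 'gripper_force': 0.0, 'grip_width': 85.60741042839136}
scene [[595.8534533    0.         325.44412584]
 [  0.         595.8534533  246.42199709]
 [  0.           0.           1.        ]] [875.71606634 449.67070553 945.260855  ] [[-0.81434772  0.58036682  0.00348497]
 [ 0.48571128  0.68479303 -0.54327071]
 [-0.31768278 -0.44071857 -0.83955035]]
top [[503.89450843   0.         322.38187583]
 [  0.         503.89450843 229.21744269]
 [  0.           0.           1.        ]] [ 431.49572387   24.49930729 1094.10406677] [[-0.02287162 -0.99956612  0.0185595 ]
 [-0.99318114  0.02059494 -0.11474786]
 [ 0.11431584 -0.02105741 -0.99322126]]
```

View pics/scene0.png

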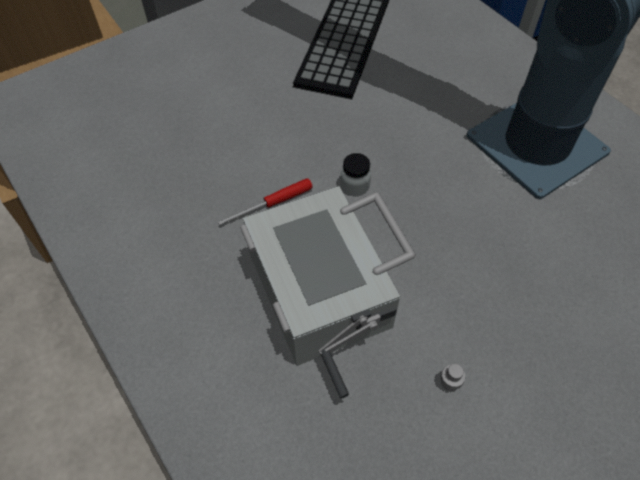

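View pics/top0.png

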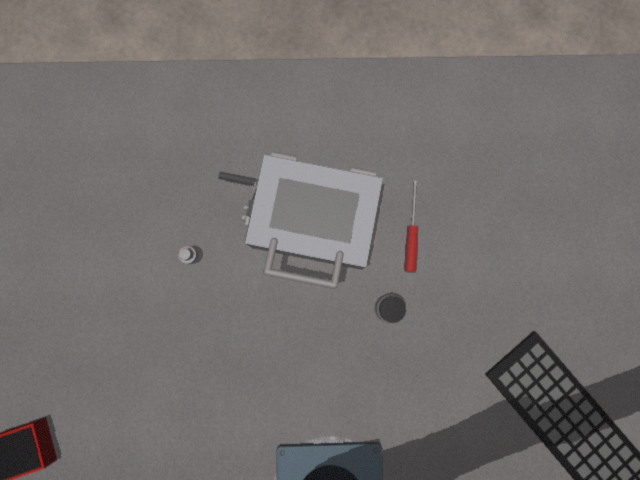

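The scene view shows the shut box, its front facing the robot, with the thumb bar at (335,375) and the plug at (453,377). In the top view the lid corners are (265,155), (383,178), (367,267), (246,244), the bar runs (266,271)–(337,286), and the thumb bar (219,176)–(255,182).

```bash
cat > h.py <<'E'
from rig import readout, eyes
import cv2, numpy as np
from scipy.spatial.transform import Rotation as Ro
def cam(n):
    r=eyes.snapshot(n); R=cv2.Rodrigues(np.array(r["rvec"],float))[0]
    return r["pixels"],r["camera_matrix"],R,-R.T@np.array(r["tvec"]).ravel()
def onz(c,p,z):
    d=c[2].T@np.linalg.inv(c[1])@np.array([p[0],p[1],1.]); return c[3]+d*(z-c[3][2])/d[2]
def proj(c,P):
    q=c[1]@(c[2]@(np.array(P,float)-c[3])); return q[:2]/q[2]
def tool():
    s=readout.sense(); q=s["tcp_rot"]; return s,Ro.from_quat([q[1],q[2],q[3],q[0]])
E
python3 - <<'E'
from h import *
c=cam("top"); d=cam("scene")
L=[onz(c,p,115) for p in[(265,155),(383,178),(367,267),(246,244)]]
for p in L: print(p.round(1))
print([np.linalg.norm(L[i]-L[i-1]).round(1) for i in range(4)])
ctr=np.mean(L,0); ex=(L[0]+L[1]-L[2]-L[3]); ex/=np.linalg.norm(ex); print("ctr",ctr,"yaw",np.arctan2(ex[1],ex[0]))
for p in[(266,271),(337,286)]: print("bar",onz(c,p,130).round(1))
for p in[(219,176),(255,182)]: print("thumb",onz(c,p,35).round(1))
print("plug",onz(c,(188,254),55),"jar",onz(c,(391,307),70))
def lp(x,y,z): 
    ey=np.array([-ex[1],ex[0],0]); return np.array([ctr[0],ctr[1],0])+ex*x+ey*y+np.array([0,0,z])
print("scene lid", [proj(d,lp(x,y,115)).round() for x,y in((90,120),(90,-120),(-90,-120),(-90,120))])
print("scene bar",[proj(d,lp(-135,y,130)).round() for y in(65,-65)])
g=cv2.cvtColor(d[0],cv2.COLOR_BGR2GRAY)
im=np.hstack([cv2.resize(d[0][290:410,300:420],None,fx=3.3,fy=4,interpolation=cv2.INTER_CUBIC),cv2.resize(c[0][150:270,210:300],None,fx=4,fy=4,interpolation=cv2.INTER_CUBIC)])
print(im.shape); cv2.imwrite("pics/c1.png",im)
E
```

```text
[694.9 114.3 115. ]
[ 644.  -118.9  115. ]
[468.5 -81.2 115. ]
[518.3 152.9 115. ]
[np.float64(180.7), np.float64(238.7), np.float64(179.4), np.float64(239.4)]
ctr [581.42578163  16.77181796 115.        ] yaw -0.2132662467604692
bar [464.6 113.2 130. ]
bar [433.2 -21.3 130. ]
thumb [672.3 220.   35. ]
thumb [657.8 143.5  35. ]
plug [505.58049135 279.69239664  55.        ] jar [ 388.73131783 -131.89266158   70.        ]
scene lid [array([293., 335.]), array([241., 216.]), array([337., 184.]), array([399., 294.])]
scene bar [array([409., 252.]), array([374., 194.])]
(480, 756, 3)
```

View pics/c1.png

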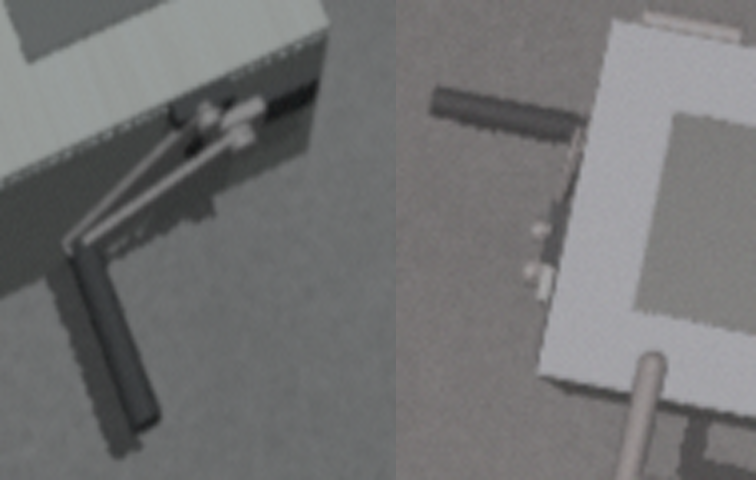

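The crop shows the stay folded, with its pivots near the front-left of the wall and the thumb bar's tip free. The measured box sizes agree with those given (180 × 239 mm, bar at x −135). Next, plan the approach above the bar.

```bash
cat >> h.py <<'E'
C=np.array([581.4,16.8,0]); YAW=-0.2133
EX=np.array([np.cos(YAW),np.sin(YAW),0]); EY=np.array([-EX[1],EX[0],0]); EZ=np.array([0,0,1.])
B=np.array([EX,EY,EZ])
def w(x,y,z): return C+B.T@np.array([x,y,z],float)
def box(p): return B@(np.array(p)-C)
def bar(t): return np.array([90-225*np.cos(t)+20*np.sin(t),0,110+225*np.sin(t)+20*np.cos(t)])
def rot_down(pitch=0):  # tool y=+EX, x=+EY, z down; pitch tilts tool z toward +EX
    return Ro.from_matrix(np.array([EY,EX,-EZ]).T)*Ro.from_rotvec([-pitch,0,0])
def plan(ways,Rt,p=None,R=None):
    """ways: list of (world pos, nrows); turn spread evenly over all rows"""
    s,R0=tool(); R=R or R0; p=s["ee_pos"] if p is None else p
    N=sum(n for _,n in ways); dv=(R.inv()*Rt).as_rotvec()/N; off=[]
    for q,n in ways:
        st=(np.array(q)-p)/n
        for i in range(n): off.append((R.inv().apply(st)/1000).round(4).tolist()); R=R*Ro.from_rotvec(dv); p=p+st
    print("n",N,"twist",dv.round(4).tolist()); print(off)
E
python3 - <<'E'
from h import *
print(w(*bar(0)),tool()[0]["ee_pos"])
b=w(*bar(0))
plan([((400,-360,230),7),(b+[0,0,95],9)],rot_down())
E
```

```text
[449.45941415  45.37764523 130.        ] [ 166.87048414 -627.83027135  230.76140478]
n 16 twist [-0.0001, -0.0, -0.0686]
[[0.042, -0.0284, 0.0001], [0.0439, -0.0255, 0.0001], [0.0455, -0.0224, 0.0001], [0.0469, -0.0192, 0.0001], [0.0481, -0.016, 0.0001], [0.0491, -0.0126, 0.0001], [0.0499, -0.0092, 0.0001], [0.0344, -0.0296, 0.0006], [0.0364, -0.0271, 0.0006], [0.0382, -0.0246, 0.0006], [0.0397, -0.0219, 0.0006], [0.0412, -0.0191, 0.0006], [0.0424, -0.0163, 0.0006], [0.0434, -0.0133, 0.0006], [0.0442, -0.0103, 0.0006], [0.0448, -0.0073, 0.0006]]
```

Emit:
jog_arm(
  offset=[
    [0.042,-0.0284,0],
    [0.0439,-0.0255,0],
    [0.0455,-0.0224,0],
    [0.0469,-0.0192,0],
    [0.0481,-0.016,0],
    [0.0491,-0.0126,0],
    [0.0499,-0.0092,0],
    [0.0344,-0.0296,0],
    [0.0364,-0.0271,0],
    [0.0382,-0.0246,0],
  ],
  twist=[
    [0,0,-0.0686],
    [0,0,-0.0686],
    [0,0,-0.0686],
    [0,0,-0.0686],
    [0,0,-0.0686],
    [0,0,-0.0686],
    [0,0,-0.0686],
    [0,0,-0.0686],
    [0,0,-0.0686],
    [0,0,-0.0686],
  ],
  grip=[0.045,0.045,0.045,0.045,0.045,0.045,0.045,0.045,0.045,0.045],
  force=20,
)

```text
time: 1.45
ee_pos: [416.6, -223.8, 231.3]
tcp_rot: [0.0, 0.89, 0.457, -0.0]
force: [0.3, 0.6, -0.2]
grip_width: 45.0
gripper_force: 0.0
```

Emit:
jog_arm(
  offset=[
    [0.0397,-0.0219,0],
    [0.0412,-0.0191,0],
    [0.0424,-0.0163,0],
    [0.0434,-0.0133,0],
    [0.0442,-0.0103,0],
    [0.0448,-0.0073,0],
    [0,0,0],
    [0,0,0],
  ],
  twist=[
    [0,0,-0.0686],
    [0,0,-0.0686],
    [0,0,-0.0686],
    [0,0,-0.0686],
    [0,0,-0.0686],
    [0,0,-0.0686],
    [0,0,0],
    [0,0,0],
  ],
  grip=[0.045,0.045,0.045,0.045,0.045,0.045,0.045,0.045],
)

```text
time: 2.45
ee_pos: [449.3, 44.3, 231.1]
tcp_rot: [0.0, 0.779, 0.628, -0.0]
force: [0.9, 0.2, -0.1]
grip_width: 45.0
gripper_force: 0.0
```

Run:
```python
from h import *
b=w(*bar(0)); s,R=tool()
print(s["time"],s["ee_pos"],box(s["ee_pos"]),s["force"],s["grip_width"]); print(s["joint_pos"])
plan([(b+[0,0,-19],6)],rot_down())
cv2.imwrite("pics/w1.png",cam("wrist")[0])
```

```text
2.45 [449.30690044  44.29756498 231.09023683] [-134.92041925   -1.08788817  231.09023683] [ 0.87598467  0.17472093 -0.10573835] 44.99825489354007
[ 0.30233001  0.24672413 -0.57167241  2.0142833   0.16671715  0.92602699
 -0.57045191]
n 6 twist [-0.0001, 0.0001, -0.0001]
[[0.0002, -0.0, 0.02], [0.0002, -0.0, 0.02], [0.0002, -0.0, 0.02], [0.0002, -0.0, 0.02], [0.0002, -0.0, 0.02], [0.0002, -0.0, 0.02]]
```

View pics/w1.png

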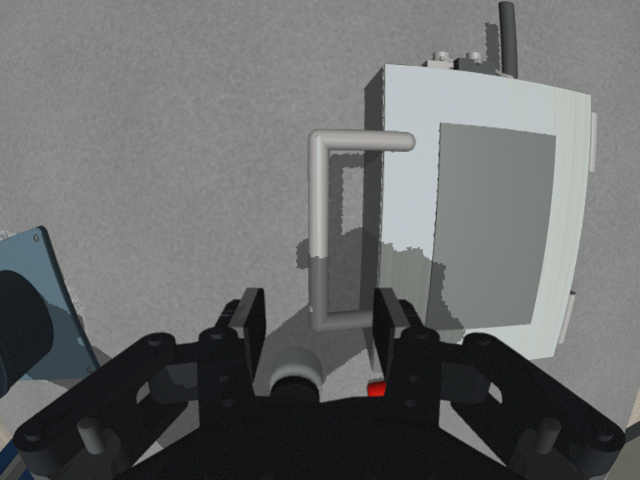

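The wrist view shows the bar (column 318) centred between the fingers (255–380), so I go straight down 120 mm and close on it.

Emit:
jog_arm(
  offset=[
    [0,0,0.03],
    [0,0,0.03],
    [0,0,0.03],
    [0,0,0.02],
    [0,0,0.01],
    [0,0,0],
    [0,0,0],
    [0,0,0],
    [0,0,0],
    [0,0,0],
  ],
  twist=[
    [0,0,0],
    [0,0,0],
    [0,0,0],
    [0,0,0],
    [0,0,0],
    [0,0,0],
    [0,0,0],
    [0,0,0],
    [0,0,0],
    [0,0,0],
  ],
  grip=[0.045,0.045,0.045,0.045,0.045,0.045,0.005,0.005,0.005,0.005],
  force=25,
)

```text
time: 3.75
ee_pos: [449.1, 45.2, 112.0]
tcp_rot: [0.0, 0.778, 0.628, -0.0]
force: [-4.3, 0.7, 6.8]
grip_width: 13.2
gripper_force: 24.4
```

Run:
```python
from h import *
T=np.r_[np.arange(0,1.001,0.05),np.arange(1.02,1.52,0.02)]; P=np.array([bar(t) for t in T])
for i in range(1,len(T)): d=P[i]-P[i-1]; print(round(T[i],2),[0,round(d[0]/1000,4),round(-d[2]/1000,4)],end="; ")
```

```text
0.05 [0, np.float64(0.0013), np.float64(-0.0112)]; 0.1 [0, np.float64(0.0018), np.float64(-0.0111)]; 0.15 [0, np.float64(0.0024), np.float64(-0.011)]; 0.2 [0, np.float64(0.0029), np.float64(-0.0109)]; 0.25 [0, np.float64(0.0035), np.float64(-0.0107)]; 0.3 [0, np.float64(0.004), np.float64(-0.0106)]; 0.35 [0, np.float64(0.0045), np.float64(-0.0103)]; 0.4 [0, np.float64(0.0051), np.float64(-0.0101)]; 0.45 [0, np.float64(0.0055), np.float64(-0.0098)]; 0.5 [0, np.float64(0.006), np.float64(-0.0095)]; 0.55 [0, np.float64(0.0065), np.float64(-0.0092)]; 0.6 [0, np.float64(0.007), np.float64(-0.0089)]; 0.65 [0, np.float64(0.0074), np.float64(-0.0085)]; 0.7 [0, np.float64(0.0078), np.float64(-0.0082)]; 0.75 [0, np.float64(0.0082), np.float64(-0.0078)]; 0.8 [0, np.float64(0.0086), np.float64(-0.0073)]; 0.85 [0, np.float64(0.0089), np.float64(-0.0069)]; 0.9 [0, np.float64(0.0093), np.float64(-0.0064)]; 0.95 [0, np.float64(0.0096), np.float64(-0.006)]; 1.0 [0, np.float64(0.0099), np.float64(-0.0055)]; 1.02 [0, np.float64(0.004), np.float64(-0.0021)]; 1.04 [0, np.float64(0.0041), np.float64(-0.00
[... 466 characters left out ...]
 [0, np.float64(0.0044), np.float64(-0.0011)]; 1.26 [0, np.float64(0.0044), np.float64(-0.001)]; 1.28 [0, np.float64(0.0044), np.float64(-0.001)]; 1.3 [0, np.float64(0.0044), np.float64(-0.0009)]; 1.32 [0, np.float64(0.0045), np.float64(-0.0008)]; 1.34 [0, np.float64(0.0045), np.float64(-0.0007)]; 1.36 [0, np.float64(0.0045), np.float64(-0.0006)]; 1.38 [0, np.float64(0.0045), np.float64(-0.0005)]; 1.4 [0, np.float64(0.0045), np.float64(-0.0004)]; 1.42 [0, np.float64(0.0045), np.float64(-0.0003)]; 1.44 [0, np.float64(0.0045), np.float64(-0.0002)]; 1.46 [0, np.float64(0.0045), np.float64(-0.0001)]; 1.48 [0, np.float64(0.0045), np.float64(-0.0001)]; 1.5 [0, np.float64(0.0045), np.float64(0.0)];
```

Emit:
jog_arm(
  offset=[
    [0,0.0013,-0.0112],
    [0,0.0018,-0.0111],
    [0,0.0024,-0.011],
    [0,0.0029,-0.0109],
    [0,0.0035,-0.0107],
    [0,0.004,-0.0106],
    [0,0.0045,-0.0103],
    [0,0.0051,-0.0101],
    [0,0.0055,-0.0098],
    [0,0.006,-0.0095],
    [0,0,0],
    [0,0,0],
  ],
  twist=[
    [0,0,0],
    [0,0,0],
    [0,0,0],
    [0,0,0],
    [0,0,0],
    [0,0,0],
    [0,0,0],
    [0,0,0],
    [0,0,0],
    [0,0,0],
    [0,0,0],
    [0,0,0],
  ],
  grip=[0.005,0.005,0.005,0.005,0.005,0.005,0.005,0.005,0.005,0.005,0.005,0.005],
)

```text
time: 5.25
ee_pos: [483.0, 37.7, 217.0]
tcp_rot: [-0.001, 0.778, 0.628, -0.002]
force: [-11.5, 2.4, 6.0]
grip_width: 12.9
gripper_force: 25.0
```

Run:
```python
from h import *
s,R=tool(); print(box(s["ee_pos"]),bar(.5)-[0,0,19],B@s["force"])
cv2.imwrite("pics/s05.png",cam("scene")[0])
```

```text
[-100.57168544   -0.42185595  216.96954169] [-97.86756565   0.         216.42239742] [-11.71033968  -0.10515743   5.99870403]
```

View pics/s05.png

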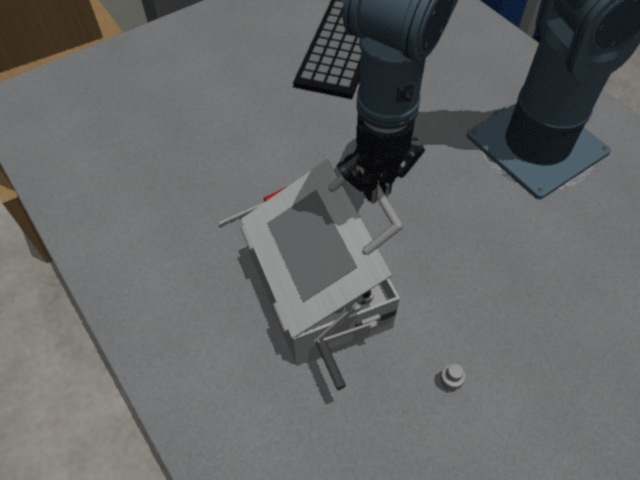

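The lid is up about 0.5 rad with the stay unfolding and the thumb tip at (340,383). There is about 13 N of outward radial force, so I shift the path 3 mm outward and go on to 0.95.

Emit:
jog_arm(
  offset=[
    [0,-0.0026,-0.0014],
    [0,0.0065,-0.0092],
    [0,0.007,-0.0089],
    [0,0.0074,-0.0085],
    [0,0.0078,-0.0082],
    [0,0.0082,-0.0078],
    [0,0.0086,-0.0073],
    [0,0.0089,-0.0069],
    [0,0.0093,-0.0064],
    [0,0.0096,-0.006],
    [0,0,0],
    [0,0,0],
  ],
  twist=[
    [0,0,0],
    [0,0,0],
    [0,0,0],
    [0,0,0],
    [0,0,0],
    [0,0,0],
    [0,0,0],
    [0,0,0],
    [0,0,0],
    [0,0,0],
    [0,0,0],
    [0,0,0],
  ],
  grip=[0.005,0.005,0.005,0.005,0.005,0.005,0.005,0.005,0.005,0.005,0.005,0.005],
)

```text
time: 6.8
ee_pos: [555.1, 21.9, 290.2]
tcp_rot: [0.001, 0.779, 0.628, -0.0]
force: [-9.6, -0.2, 15.4]
grip_width: 12.9
gripper_force: 26.5
```

```bash
cat >> h.py <<'E'
def feel():
    s,R=tool(); p=box(s["ee_pos"])+[0,0,19]; f=B@s["force"]; r=p-[90,0,110]
    th=np.arctan2(r[2],-r[0])-np.arctan2(20,225); rad=np.array([-np.cos(th+.089),0,np.sin(th+.089)]); tan=np.array([rad[2],0,-rad[0]])
    print("t %.2f box %s theta %.3f rad %.1f F %s Frad %.1f Ftan %.1f mom %s"%(s["time"],p.round(1),th,np.hypot(r[0],r[2])-225.9,f.round(1),f@rad,f@tan,(B@s["moment"]).round(2)))
E
python3 - <<'E'
from h import *
feel(); cv2.imwrite("pics/s95.png",cv2.resize(cam("scene")[0][150:420,220:480],None,fx=2,fy=2))
E
```

```text
t 6.80 box [-26.8  -0.6 309.2] theta 0.952 rad 5.0 F [-9.3 -2.2 15.4] Frad 18.0 Ftan -0.3 mom [-0.62  2.25 -0.06]
```

View pics/s95.png

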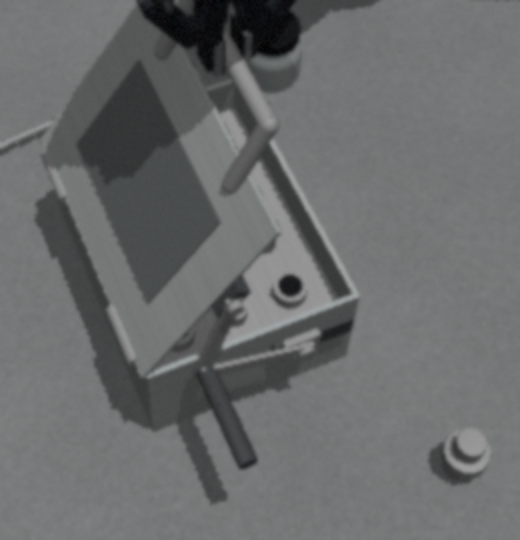

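The lid is up at about 0.95 rad with the stay well unfolded, thumb tip at crop (246,462). The upward force comes from the bar rolling on the front pad. I go a little past 1.0 and then re-grip, and meanwhile estimate the stay geometry.

Emit:
jog_arm(
  offset=[
    [0,0.0049,-0.0012],
    [0,0.005,-0.0012],
    [0,0.004,-0.0011],
    [0,0.0041,-0.001],
    [0,0.0041,-0.0009],
    [0,0,0],
  ],
  twist=[
    [0,0,0],
    [0,0,0],
    [0,0,0],
    [0,0,0],
    [0,0,0],
    [0,0,0],
  ],
  grip=[0.005,0.005,0.005,0.005,0.005,0.005],
)

```text
time: 7.6
ee_pos: [577.1, 17.8, 299.5]
tcp_rot: [0.002, 0.779, 0.628, 0.001]
force: [-20.4, -1.8, 37.8]
grip_width: 13.2
gripper_force: 29.9
```

```bash
cat >> h.py <<'E'
def ony(c,p,y):
    d=B@(c[2].T@np.linalg.inv(c[1])@np.array([p[0],p[1],1.])); o=box(c[3]); return o+d*(y-o[1])/d[1]
def tip(c,show=True):
    # thumb bar: dark blob in the region left of the wall; far end from box
    g=cv2.cvtColor(c[0],cv2.COLOR_BGR2GRAY); return g
E
python3 - <<'E'
from h import *
from scipy.optimize import least_squares
feel()
c=cam("scene"); cv2.imwrite("pics/s106.png",c[0])
T=[0,.5,.94]; px=[(344.5,394),(340,383),(343,380)]
K=[ony(c,p,211)[[0,2]] for p in px]; print(np.round(K,1))
def P(t,a,b): return np.array([90-a*np.cos(t)+b*np.sin(t),110+a*np.sin(t)+b*np.cos(t)])
def f(v): 
    return [np.hypot(*(k-v[:2]))-90 for k in K]+[np.hypot(*(k-P(t,*v[2:])))-90 for k,t in zip(K,T)]
r=least_squares(f,[-45,75,109,0]); print(r.x.round(1),np.round(r.fun,1))
for t in np.arange(1.0,1.6,.05): print(round(t,2),np.hypot(*(P(t,*r.x[2:])-r.x[:2])).round(1),end="; ")
E
```

```text
t 7.60 box [ -4.4   0.  318.5] theta 1.057 rad 3.0 F [-19.6  -6.1  37.8] Frad 42.5 Ftan -2.2 mom [-1.13  4.11 -0.05]
[[ 42.2  36.7]
 [ 51.5  95.8]
 [ 46.8 103.4]]
[-38.   77.2 110.   -9. ] [-0.2  1.4 -1.2 -0.6 -4.2  4.7]
1.0 135.1; 1.05 140.0; 1.1 144.9; 1.15 149.6; 1.2 154.3; 1.25 158.9; 1.3 163.4; 1.35 167.8; 1.4 172.0; 1.45 176.2; 1.5 180.3; 1.55 184.3; 1.6 188.1;
```

Frad has reached 42 N because the bar rolled toward the pad tips. I raise the tool 3.5 mm to relieve it, then open the fingers; hinge friction should hold the lid.

Emit:
jog_arm(
  offset=[
    [0,-0.0005,-0.002],
    [0,-0.0005,-0.0015],
    [0,0,0],
    [0,0,0],
  ],
  twist=[
    [0,0,0],
    [0,0,0],
    [0,0,0],
    [0,0,0],
  ],
  grip=[0.005,0.005,0.005,0.018],
)

```text
time: 8.15
ee_pos: [577.3, 17.4, 298.2]
tcp_rot: [0.002, 0.779, 0.628, 0.002]
force: [0.2, -0.5, 0.7]
grip_width: 18.1
gripper_force: 0.0
```

Run:
```python
from h import *
feel(); print(tool()[0]["grip_width"])
```

```text
t 8.15 box [-4.100e+00 -3.000e-01  3.172e+02] theta 1.056 rad 1.7 F [ 0.3 -0.5  0.7] Frad 0.6 Ftan 0.5 mom [-0.02 -0.03 -0.04]
18.13267780475173
```

Emit:
jog_arm(
  offset=[
    [0,0.0041,-0.0018],
    [0,0.0042,-0.0017],
    [0,0.0042,-0.0016],
    [0,0.0042,-0.0016],
    [0,0.0043,-0.0015],
    [0,0.0043,-0.0014],
    [0,0,0],
  ],
  twist=[
    [0,0,0],
    [0,0,0],
    [0,0,0],
    [0,0,0],
    [0,0,0],
    [0,0,0],
    [0,0,0],
  ],
  grip=[0.024,0.024,0.024,0.024,0.024,0.024,0.024],
)

```text
time: 9.02
ee_pos: [601.0, 12.3, 305.6]
tcp_rot: [0.0, 0.778, 0.628, 0.001]
force: [-0.1, -0.2, 0.1]
grip_width: 24.1
gripper_force: 0.0
```

Run:
```python
from h import *
feel(); cv2.imwrite("pics/s115.png",cv2.resize(cam("scene")[0][150:420,220:480],None,fx=2,fy=2))
```

```text
t 9.03 box [ 2.010e+01 -2.000e-01  3.246e+02] theta 1.167 rad -0.2 F [-0.1 -0.2  0.1] Frad 0.1 Ftan -0.0 mom [0.   0.02 0.01]
```

View pics/s115.png

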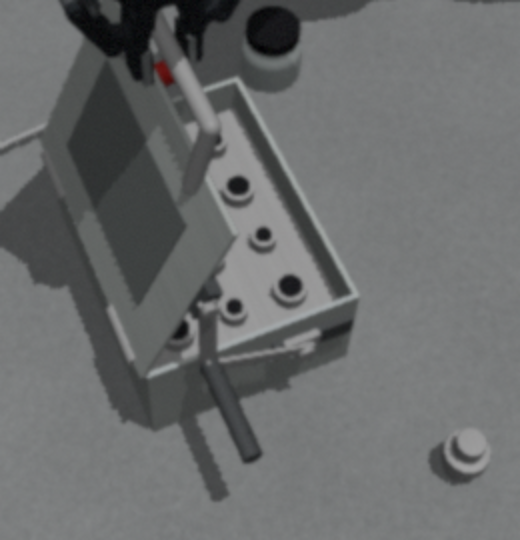

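The lid is at about 1.15 rad with the stay's elbow still clearly bent (knee at crop (207,362)). I keep pushing.

Emit:
jog_arm(
  offset=[
    [0,0.0043,-0.0013],
    [0,0.0044,-0.0012],
    [0,0.0044,-0.0011],
    [0,0.0044,-0.001],
    [0,0.0044,-0.001],
  ],
  twist=[
    [0,0,0],
    [0,0,0],
    [0,0,0],
    [0,0,0],
    [0,0,0],
  ],
  grip=[0.024,0.024,0.024,0.024,0.024],
)

```text
time: 9.7
ee_pos: [621.9, 7.8, 311.3]
tcp_rot: [0.0, 0.778, 0.628, 0.0]
force: [-2.3, -0.2, 1.8]
grip_width: 24.2
gripper_force: 1.0
```

Run:
```python
from h import *
feel(); c=cam("scene"); cv2.imwrite("pics/s125.png",cv2.resize(c[0][150:420,220:480],None,fx=2,fy=2))
for p in [(207,362),(305,345),(207,300)]: print(ony(c,(220+p[0]/2,150+p[1]/2),130).round())
```

```text
t 9.70 box [ 4.150e+01 -3.000e-01  3.303e+02] theta 1.265 rad -0.4 F [-2.2 -0.7  1.8] Frad 2.2 Ftan -1.8 mom [0.01 0.42 0.01]
[ 43. 130. 109.]
[-43. 130.  68.]
[ 43. 130. 211.]
```

View pics/s125.png

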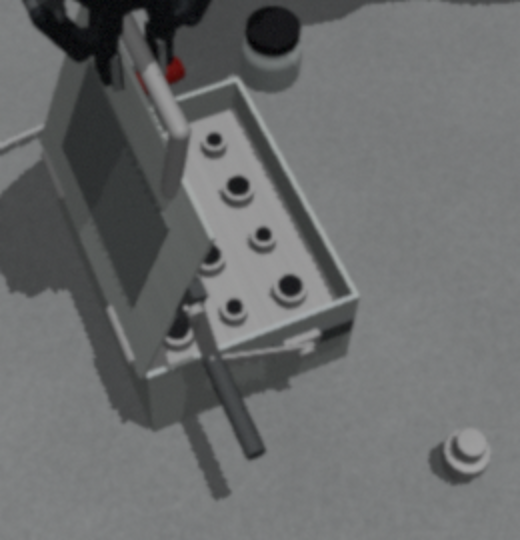

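The stay is nearly straight now (my geometry puts the lock near 1.28 rad), and the push force is only friction, 1.8 N. From here I feel forward in small steps.

Emit:
jog_arm(
  offset=[
    [0,0.0013,-0.0003],
    [0,0.0013,-0.0003],
    [0,0.0013,-0.0003],
  ],
  twist=[
    [0,0,0],
    [0,0,0],
    [0,0,0],
  ],
  grip=[0.024,0.024,0.024],
)

```text
time: 10.12
ee_pos: [625.3, 7.0, 312.1]
tcp_rot: [-0.0, 0.778, 0.628, -0.0]
force: [-2.3, 0.7, -0.3]
grip_width: 23.7
gripper_force: 0.9
```

Run:
```python
from h import *
feel()
```

```text
t 10.12 box [ 4.500e+01 -3.000e-01  3.311e+02] theta 1.281 rad -0.3 F [-2.3  0.2 -0.3] Frad 0.2 Ftan -2.4 mom [-0.01  0.36  0.05]
```

Emit:
jog_arm(
  offset=[
    [0,0.0012,-0.0003],
    [0,0.0012,-0.0003],
  ],
  twist=[
    [0,0,0],
    [0,0,0],
  ],
  grip=[0.024,0.024],
)

```text
time: 10.38
ee_pos: [627.7, 6.5, 312.6]
tcp_rot: [-0.0, 0.778, 0.628, -0.0]
force: [-1.3, 0.8, -0.0]
grip_width: 23.7
gripper_force: 0.8
```

Run:
```python
from h import *
feel()
```

```text
t 10.38 box [ 4.740e+01 -3.000e-01  3.316e+02] theta 1.292 rad -0.2 F [-1.5  0.5 -0. ] Frad 0.2 Ftan -1.5 mom [0.03 0.36 0.04]
```

Emit:
jog_arm(
  offset=[
    [0,0.0012,-0.0002],
    [0,0.0012,-0.0002],
  ],
  twist=[
    [0,0,0],
    [0,0,0],
  ],
  grip=[0.024,0.024],
)

```text
time: 10.62
ee_pos: [630.2, 5.9, 313.2]
tcp_rot: [0.0, 0.778, 0.628, 0.0]
force: [-1.5, 0.7, 0.4]
grip_width: 24.0
gripper_force: 0.9
```

```bash
cat >> h.py <<'E'
def thumb(c=None,im=None):
    """tip of the thumb bar in scene: dark blob; lowest point -> (x,z) in the plane y=211"""
    c=c or cam("scene"); g=cv2.cvtColor(c[0] if im is None else im,cv2.COLOR_BGR2GRAY)
    roi=(g[300:400,315:362]<52).astype(np.uint8)
    n,l,st,ce=cv2.connectedComponentsWithStats(roi); i=1+np.argmax(st[1:,4])
    v,u=np.nonzero(l==i); k=np.argsort(v+0.4*u)[-25:]; p=(u[k].mean()+315,v[k].mean()+300)
    print("thumb px",np.round(p,1),"area",st[i,4],"box xz",ony(c,p,208).round(1)); return p
E
python3 - <<'E'
from h import *
feel(); c=cam("scene"); thumb(c)
for n in("s05","s106"): thumb(c,cv2.imread(f"pics/{n}.png"))
E
```

```text
t 10.62 box [ 4.990e+01 -3.000e-01  3.322e+02] theta 1.304 rad -0.1 F [-1.6  0.4  0.4] Frad 0.7 Ftan -1.5 mom [-0.    0.37 -0.03]
thumb px [329.1 344.6] area 40 box xz [ 69.2 208.  245.8]
thumb px [320.8 352.8] area 38 box xz [ 80.6 208.  230. ]
thumb px [325.  347.6] area 42 box xz [ 74.7 208.  241.3]
```

Emit:
jog_arm(
  offset=[
    [0,0.0012,-0.0002],
    [0,0.0012,-0.0002],
  ],
  twist=[
    [0,0,0],
    [0,0,0],
  ],
  grip=[0.024,0.024],
)

```text
time: 10.92
ee_pos: [632.4, 5.5, 313.5]
tcp_rot: [0.0, 0.778, 0.628, 0.0]
force: [-2.0, 0.8, 1.7]
grip_width: 24.0
gripper_force: 0.9
```

Run:
```python
from h import *
feel(); c=cam("scene"); cv2.imwrite("pics/s130.png",c[0]); g=cv2.cvtColor(c[0],cv2.COLOR_BGR2GRAY)
for r in(335,345,355,365,372,376,380): print(r,g[r,318:360])
```

```text
t 10.93 box [ 5.230e+01 -3.000e-01  3.325e+02] theta 1.314 rad -0.2 F [-2.2  0.3  1.7] Frad 2.0 Ftan -1.9 mom [ 0.    0.32 -0.02]
335 [64 68 64 65 66 62 51 45 52 60 68 72 75 73 74 69 66 58 61 75 79 79 79 78
 80 78 82 80 80 81 80 79 80 79 73 70 67 67 65 67 67 68]
345 [ 67  67  69  65  66  68  69  68  68  65  59  47  47  55  62  70  75  75
  74  72  67  62  60  62  65  68  68  67  69  71  71  77  83  81  93 111
 117 117 116 110  97  91]
355 [ 67  70  77  86  95 104 106 114 121 124 127 128 127 126 117  94  62  53
  59  65  69  73  74  74  70  65  67  87 110 121 122 124 126 126 124 122
 120 121 122 122 123 124]
365 [ 73  74  74  79  96 115 125 127 126 126 127 128 129 127 127 126 124 126
 125 118  92  60  59  62  68  74  76  74  73  67  63  67  92 118 125 126
 126 126 126 126 125 124]
372 [ 76  73  72  75  73  72  78  96 119 126 125 122 121 122 123 125 126 124
 126 126 126 128 121  93  62  55  62  68  72  73  75  74  67  63  64  87
 113 122 122 122 122 122]
376 [ 88  75  74  75  74  73  73  75  76  91 118 127 126 128 127 127 126 129
 127 127 129 130 128 126 118  92  59  50  45  38  39  43  55  75  91 111
 121 124 125 126 124 123]
380 [122 108  85  74  74  74  72  73  74  74  75  92 119 127 127 126 126 125
 125 124 125 126 126 125 124 125 123 123 125 125 126 125 124 125 124 125
 125 125 123 126 126 124]
```

Emit:
jog_arm(
  offset=[
    [0,0.0012,-0.0002],
    [0,0.0012,-0.0002],
  ],
  twist=[
    [0,0,0],
    [0,0,0],
  ],
  grip=[0.024,0.024],
)

```text
time: 11.22
ee_pos: [634.8, 5.0, 313.9]
tcp_rot: [-0.0, 0.778, 0.628, 0.0]
force: [-1.9, 0.0, 0.8]
grip_width: 24.0
gripper_force: 0.8
```

```bash
python3 - <<'E'
s=open('h.py').read()
a=s.index("    roi=(g[300"); e=s.index('    print("thumb px"')
s=s[:a]+'''    roi=(g[300:400,334:366]<90).astype(np.uint8); roi[:30]=0
    v,u=np.nonzero(roi); m=v>v.max()-4; v,u=v[m],u[m]; p=(u.mean()+334,v.mean()+300)
'''+s[e:].replace('"area",st[i,4],','')
open('h.py','w').write(s)
E
python3 - <<'E'
from h import *
feel(); c=cam("scene"); thumb(c)
for n in("s05","s106","s130"): thumb(c,cv2.imread(f"pics/{n}.png"))
E
```

```text
t 11.22 box [ 5.470e+01 -3.000e-01  3.329e+02] theta 1.325 rad -0.2 F [-1.9 -0.4  0.8] Frad 1.0 Ftan -1.8 mom [-0.06  0.34 -0.02]
thumb px [334.2 394.4] box xz [ 58.6 208.   45.7]
thumb px [339.  387.9] box xz [ 50.9 208.   66.3]
thumb px [343.  380.9] box xz [ 45.2 208.   90.5]
thumb px [334.  394.5] box xz [ 59.  208.   45.6]
```

Emit:
jog_arm(
  offset=[
    [0,0.0012,-0.0002],
    [0,0.0012,-0.0001],
  ],
  twist=[
    [0,0,0],
    [0,0,0],
  ],
  grip=[0.024,0.024],
)

```text
time: 11.52
ee_pos: [637.1, 4.4, 314.2]
tcp_rot: [-0.0, 0.778, 0.628, -0.0]
force: [-2.7, 0.1, 0.8]
grip_width: 23.9
gripper_force: 0.8
```

```bash
python3 - <<'E'
s=open('h.py').read()
a=s.index("    roi=(g[300"); e=s.index('    print("thumb px"')
s=s[:a]+'''    n,l,st,ce=cv2.connectedComponentsWithStats((g[350:400,328:370]<90).astype(np.uint8))
    v,u=np.nonzero(l==1+np.argmax(st[1:,4])); m=v>v.max()-4; v,u=v[m],u[m]; p=(u.mean()+328,v.mean()+350)
'''+s[e:]
open('h.py','w').write(s)
E
python3 - <<'E'
from h import *
feel(); c=cam("scene"); thumb(c)
for n in("s05","s106","s130"): thumb(c,cv2.imread(f"pics/{n}.png"))
E
```

```text
t 11.53 box [ 5.710e+01 -3.000e-01  3.332e+02] theta 1.336 rad -0.3 F [-2.6 -0.5  0.8] Frad 1.2 Ftan -2.5 mom [-0.02  0.35 -0.01]
thumb px [347.7 375.2] box xz [ 37.9 208.  106.3]
thumb px [339.  387.9] box xz [ 50.9 208.   66.3]
thumb px [343.  380.9] box xz [ 45.2 208.   90.5]
thumb px [347.1 376.1] box xz [ 38.8 208.  103.7]
```

Emit:
jog_arm(
  offset=[
    [0,0.0015,-0.0002],
    [0,0.0015,-0.0002],
    [0,0.0015,-0.0002],
  ],
  twist=[
    [0,0,0],
    [0,0,0],
    [0,0,0],
  ],
  grip=[0.024,0.024,0.024],
)

```text
time: 11.95
ee_pos: [641.6, 3.5, 314.8]
tcp_rot: [0.0, 0.778, 0.628, 0.0]
force: [-0.9, 1.4, 1.4]
grip_width: 23.8
gripper_force: 0.7
```

Run:
```python
from h import *
from scipy.optimize import least_squares
feel(); thumb()
T=[0,.5,1.035,1.292,1.314]; K=np.array([(42,36.7),(50.9,66.3),(45.2,90.5),(38.8,103.7),(37.9,106.3)])
def P(t,a,b): return np.array([90-a*np.cos(t)+b*np.sin(t),110+a*np.sin(t)+b*np.cos(t)])
f=lambda v:[np.hypot(*(k-v[:2]))-90 for k in K]+[np.hypot(*(k-P(t,*v[2:])))-90 for k,t in zip(K,T)]
r=least_squares(f,[-45,75,109,0]); print(r.x.round(1),np.round(r.fun,1))
for t in np.arange(1.25,1.55,.03): print(round(t,2),np.hypot(*(P(t,*r.x[2:])-r.x[:2])).round(1),end="; ")
```

```text
t 11.95 box [ 6.170e+01 -3.000e-01  3.338e+02] theta 1.356 rad -0.3 F [-1.2  1.1  1.4] Frad 1.5 Ftan -1.0 mom [0.04 0.33 0.  ]
thumb px [348.1 375.1] box xz [ 37.3 208.  106.2]
[-41.6  65.4  71.   13.5] [-1.6  2.5  0.4 -0.9 -0.6 -0.2  1.1 -0.3  0.1 -0.8]
1.25 168.6; 1.28 170.3; 1.31 172.0; 1.34 173.7; 1.37 175.3; 1.4 177.0; 1.43 178.5; 1.46 180.1; 1.49 181.6; 1.52 183.1; 1.55 184.6;
```

Emit:
jog_arm(
  offset=[
    [0,0.0018,-0.0002],
    [0,0.0018,-0.0002],
    [0,0.0018,-0.0001],
    [0,0.0018,-0.0001],
  ],
  twist=[
    [0,0,0],
    [0,0,0],
    [0,0,0],
    [0,0,0],
  ],
  grip=[0.024,0.024,0.024,0.024],
)

```text
time: 12.5
ee_pos: [648.6, 1.9, 315.4]
tcp_rot: [0.0, 0.778, 0.628, 0.0]
force: [-0.5, 1.1, 0.2]
grip_width: 23.9
gripper_force: 0.6
```

Run:
```python
from h import *
feel(); thumb()
```

```text
t 12.50 box [ 6.890e+01 -3.000e-01  3.344e+02] theta 1.388 rad -0.6 F [-0.7  1.   0.2] Frad 0.3 Ftan -0.7 mom [0.05 0.23 0.  ]
thumb px [349.4 374.1] box xz [ 35.3 208.  108.1]
```

Emit:
jog_arm(
  offset=[
    [0,0.0015,-0.0001],
    [0,0.0015,-0.0001],
    [0,0.0015,-0.0001],
  ],
  twist=[
    [0,0,0],
    [0,0,0],
    [0,0,0],
  ],
  grip=[0.024,0.024,0.024],
)

```text
time: 12.92
ee_pos: [653.0, 1.0, 315.7]
tcp_rot: [0.0, 0.778, 0.628, 0.0]
force: [-1.0, -0.1, -0.2]
grip_width: 24.0
gripper_force: 0.5
```

Run:
```python
from h import *
feel(); thumb()
```

```text
t 12.93 box [ 7.330e+01 -3.000e-01  3.347e+02] theta 1.408 rad -0.6 F [-0.9 -0.3 -0.2] Frad -0.2 Ftan -1.0 mom [-0.    0.23 -0.02]
thumb px [350.4 373.1] box xz [ 33.7 208.  110.3]
```

Emit:
jog_arm(
  offset=[
    [0,0.0013,0],
    [0,0.0013,-0.0001],
    [0,0.0013,0],
  ],
  twist=[
    [0,0,0],
    [0,0,0],
    [0,0,0],
  ],
  grip=[0.024,0.024,0.024],
)

```text
time: 13.35
ee_pos: [656.8, 0.2, 315.8]
tcp_rot: [0.0, 0.778, 0.628, 0.0]
force: [-0.6, 0.1, 1.0]
grip_width: 24.0
gripper_force: 0.4
```

Run:
```python
from h import *
feel(); thumb()
```

```text
t 13.35 box [ 7.720e+01 -3.000e-01  3.348e+02] theta 1.425 rad -0.8 F [-0.6 -0.   1. ] Frad 1.1 Ftan -0.6 mom [-0.01  0.17 -0.  ]
thumb px [351.2 372.2] box xz [ 32.6 208.  113. ]
```

Emit:
jog_arm(
  offset=[
    [0,0.0013,0],
    [0,0.0013,0],
    [0,0.0013,0],
  ],
  twist=[
    [0,0,0],
    [0,0,0],
    [0,0,0],
  ],
  grip=[0.024,0.024,0.024],
)

```text
time: 13.78
ee_pos: [660.6, -0.7, 315.8]
tcp_rot: [0.0, 0.778, 0.628, 0.0]
force: [-0.4, 0.1, 0.5]
grip_width: 24.2
gripper_force: 0.3
```

Run:
```python
from h import *
feel(); thumb()
```

```text
t 13.78 box [ 8.110e+01 -3.000e-01  3.348e+02] theta 1.443 rad -1.0 F [-0.4  0.   0.5] Frad 0.5 Ftan -0.4 mom [0.06 0.09 0.01]
thumb px [352.6 371.1] box xz [ 30.5 208.  115. ]
```

Emit:
jog_arm(
  offset=[
    [0,0.0012,0],
    [0,0.0012,0],
  ],
  twist=[
    [0,0,0],
    [0,0,0],
  ],
  grip=[0.024,0.024],
)

```text
time: 14.08
ee_pos: [663.0, -1.2, 315.8]
tcp_rot: [0.0, 0.778, 0.628, 0.0]
force: [-0.5, 0.5, 0.3]
grip_width: 24.0
gripper_force: 0.2
```

Run:
```python
from h import *
feel(); thumb()
```

```text
t 14.07 box [ 8.350e+01 -3.000e-01  3.348e+02] theta 1.453 rad -1.0 F [-0.6  0.4  0.3] Frad 0.3 Ftan -0.6 mom [ 0.02  0.07 -0.05]
thumb px [353.5 370.2] box xz [ 29.2 208.  117.4]
```

Emit:
jog_arm(
  offset=[
    [0,0.0012,0],
    [0,0.0012,0],
  ],
  twist=[
    [0,0,0],
    [0,0,0],
  ],
  grip=[0.024,0.024],
)

```text
time: 14.38
ee_pos: [665.3, -1.7, 315.8]
tcp_rot: [0.0, 0.778, 0.628, 0.0]
force: [0.4, -0.1, 0.0]
grip_width: 24.0
gripper_force: 0.1
```

Run:
```python
from h import *
feel(); thumb()
```

```text
t 14.38 box [ 8.590e+01 -3.000e-01  3.348e+02] theta 1.464 rad -1.1 F [ 0.5 -0.1  0. ] Frad -0.0 Ftan 0.5 mom [0.04 0.06 0.  ]
thumb px [354.5 369.9] box xz [ 27.4 208.  116.8]
```

Emit:
jog_arm(
  offset=[
    [0,0.0012,0],
    [0,0.0012,0],
  ],
  twist=[
    [0,0,0],
    [0,0,0],
  ],
  grip=[0.024,0.024],
)

```text
time: 14.68
ee_pos: [667.7, -2.2, 315.8]
tcp_rot: [0.0, 0.778, 0.628, 0.0]
force: [-0.0, -0.2, -0.7]
grip_width: 24.2
gripper_force: 0.0
```

Run:
```python
from h import *
feel(); thumb()
```

```text
t 14.68 box [ 8.830e+01 -3.000e-01  3.348e+02] theta 1.475 rad -1.1 F [ 0.  -0.2 -0.7] Frad -0.7 Ftan 0.0 mom [-0.02 -0.02  0.04]
thumb px [341.4 388.2] box xz [ 46.8 208.   60.3]
```

The push force vanished and the thumb bar jumped, which looks like the snap. Time for a look.

Run:
```python
from h import *
c=cam("scene"); cv2.imwrite("pics/lock.png",cv2.resize(c[0][130:410,220:480],None,fx=2,fy=2)); feel()
```

```text
t 14.78 box [ 8.830e+01 -3.000e-01  3.347e+02] theta 1.475 rad -1.2 F [-0.4 -0.7 -0.7] Frad -0.7 Ftan -0.4 mom [0.03 0.03 0.03]
```

View pics/lock.png

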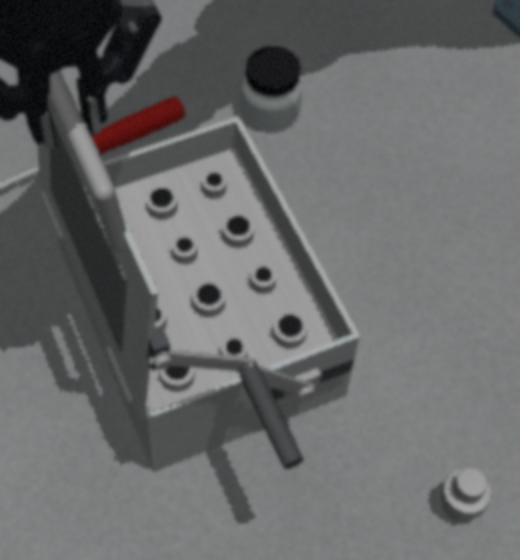

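The stay is locked: foot (308,380), knee (247,365) and lid pivot (155,357) lie in nearly one line, with the thumb bar tip at (290,460). I open the fingers, withdraw upward and plan the break.

Emit:
jog_arm(
  offset=[
    [0,0,0],
    [0,0,0],
    [0,0,-0.01],
    [0,0,-0.03],
    [0,0,-0.03],
  ],
  twist=[
    [0,0,0],
    [0,0,0],
    [0,0,0],
    [0,0,0],
    [0,0,0],
  ],
  grip=[0.045,0.045,0.045,0.045,0.045],
)

```text
time: 15.4
ee_pos: [667.5, -2.1, 387.3]
tcp_rot: [0.0, 0.778, 0.628, 0.0]
force: [0.1, 0.1, 1.0]
grip_width: 44.8
gripper_force: 0.0
```

Run:
```python
from h import *
feel(); c=cam("scene"); t=cam("top")
q=lambda p:(220+p[0]/2,130+p[1]/2)
for y in(208,213): print("K tip",y,ony(c,q((290,460)),y).round(1))
print("K",ony(c,q((250,372)),140).round(1),"F",ony(c,q((308,380)),132).round(1),"P",ony(c,q((155,357)),132).round(1))
g=cv2.cvtColor(t[0],cv2.COLOR_BGR2GRAY)
cv2.imwrite("pics/top_lock.png",t[0])
for z in(312,): 
  for th in (1.4,1.45,1.5): print(th,bar(th).round(1))
# thumb in top image expected around K=(8,y,145)
print(proj(t,w(8,211,145)),proj(t,w(8,150,145)))
u,v=proj(t,w(8,190,145)).astype(int); print(g[v-14:v+15,u])
print([ony(c,p,211).round(1) for p in [(365,360)]])
plan([(w(-55,190,250),8)],rot_down(.7))
print(rot_down(.7).apply([0,0,1])@B.T)
```

```text
t 15.40 box [ 8.820e+01 -2.000e-01  4.063e+02] theta 1.476 rad 70.4 F [0.1 0.1 1. ] Frad 1.0 Ftan 0.1 mom [-0.05 -0.05 -0.07]
K tip 208 [ 12.  208.  139.6]
K tip 213 [ 15.3 213.  154.1]
K [ 13.4 140.  155.6] F [-43.7 132.   80.7] P [ 82.8 132.  218.9]
1.4 [ 71.5   0.  335.1]
1.45 [ 82.7   0.  335.8]
1.5 [ 94.    0.  335.9]
[207.63803259 183.08207604] [238.99869781 189.14950395]
[132 129 129 127 119  91  82  85  88  89  85  78  74  88 122 131 131 129
 128 126 127 128 130 126 126 127 127 130 126]
[array([ 14. , 211. , 148.3])]
n 8 twist [-0.0866, -0.0003, -0.0001]
[[0.0236, -0.0182, 0.0175], [0.0236, -0.0196, 0.0159], [0.0236, -0.0209, 0.0141], [0.0237, -0.0221, 0.0122], [0.0237, -0.0231, 0.0103], [0.0237, -0.0239, 0.0082], [0.0237, -0.0245, 0.0061], [0.0237, -0.0249, 0.004]]
[ 6.44217687e-01 -3.55033241e-17 -7.64842187e-01]
```

Run:
```python
from h import *
plan([(w(-60,100,390),4),(w(-40,190,235),4),(w(-8,190,177),3)],rot_down(.7))
```

```text
n 11 twist [-0.063, -0.0002, -0.0001]
[[0.0248, -0.0374, -0.0], [0.0248, -0.0373, -0.0024], [0.0249, -0.0371, -0.0048], [0.0249, -0.0367, -0.0071], [0.0224, -0.0051, 0.0388], [0.0225, -0.0075, 0.0384], [0.0225, -0.0099, 0.0378], [0.0225, -0.0123, 0.0371], [-0.0, -0.0001, 0.0221], [-0.0, -0.0015, 0.022], [-0.0, -0.0029, 0.0219]]
```

Emit:
jog_arm(
  offset=[
    [0.0248,-0.0374,0],
    [0.0248,-0.0373,-0.0024],
    [0.0249,-0.0371,-0.0048],
    [0.0249,-0.0367,-0.0071],
    [0.0224,-0.0051,0.0388],
    [0.0225,-0.0075,0.0384],
    [0.0225,-0.0099,0.0378],
    [0.0225,-0.0123,0.0371],
    [0,-0.0001,0.0221],
    [0,-0.0015,0.022],
    [0,-0.0029,0.0219],
    [0,0,0],
  ],
  twist=[
    [-0.0636,0,0],
    [-0.0636,0,0],
    [-0.0636,0,0],
    [-0.0636,0,0],
    [-0.0636,0,0],
    [-0.0636,0,0],
    [-0.0636,0,0],
    [-0.0636,0,0],
    [-0.0636,0,0],
    [-0.0636,0,0],
    [-0.0636,0,0],
    [0,0,0],
  ],
  grip=[0.0,0.0,0.0,0.0,0.0,0.0,0.0,0.0,0.0,0.0,0.0,0.0],
)

```text
time: 17.0
ee_pos: [610.2, 203.5, 170.5]
tcp_rot: [0.266, 0.731, 0.591, 0.213]
force: [-0.6, 0.1, -0.3]
grip_width: -0.2
gripper_force: 0.0
```

Run:
```python
from h import *
s,R=tool(); print(s["time"],box(s["ee_pos"]).round(1),B@R.apply([0,0,1]),(B@s["force"]).round(1),s["joint_pos"].round(2),s["grip_width"])
c=cam("scene"); cv2.imwrite("pics/prepush.png",cv2.resize(c[0][130:410,220:480],None,fx=2,fy=2))
```

```text
17.0 [-11.3 188.5 170.5] [ 0.64132902 -0.00159793 -0.76726432] [-0.6 -0.  -0.3] [-0.4   0.48 -0.31  2.08  1.48  0.65 -2.13] -0.2068583140076014
```

View pics/prepush.png

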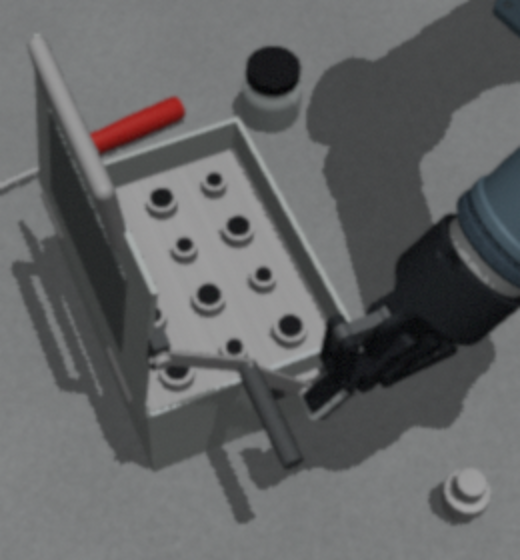

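The closed fingertips at (310,405) stand just in front of the thumb bar, and the lid is standing on the stay alone. Advance to contact, feeling for it.

Emit:
jog_arm(
  offset=[
    [0,0.003,0.008],
    [0,0.003,0.008],
    [0,0,0.003],
    [0,0,0.003],
    [0,0,0.003],
  ],
  twist=[
    [0,0,0],
    [0,0,0],
    [0,0,0],
    [0,0,0],
    [0,0,0],
  ],
  grip=[0.0,0.0,0.0,0.0,0.0],
)

```text
time: 17.68
ee_pos: [632.3, 199.3, 157.6]
tcp_rot: [0.267, 0.731, 0.59, 0.215]
force: [0.3, 0.4, 1.8]
grip_width: -0.1
gripper_force: 0.8
```

```bash
cat >> h.py <<'E'
def push():
    s,R=tool(); f=B@s["force"]; a=B@R.apply([0,0,1]); print("t %.2f"%s["time"],box(s["ee_pos"]).round(1),"F",f.round(1),"along %.1f"%(-f@a))
E
python3 - <<'E'
from h import *
push()
E
```

```text
t 17.68 [ 11.1 189.1 157.6] F [0.2 0.5 1.8] along 1.2
```

Emit:
jog_arm(
  offset=[
    [0,0.0005,0.003],
    [0,0,0.003],
    [0,0,0.003],
  ],
  twist=[
    [0,0,0],
    [0,0,0],
    [0,0,0],
  ],
  grip=[0.0,0.0,0.0],
)

```text
time: 18.05
ee_pos: [638.1, 198.0, 150.7]
tcp_rot: [0.267, 0.731, 0.59, 0.215]
force: [0.5, -0.1, 1.9]
grip_width: -0.1
gripper_force: 0.7
```

Run:
```python
from h import *
push()
```

```text
t 18.05 [ 17.1 189.1 150.7] F [0.5 0.  1.9] along 1.1
```

Emit:
jog_arm(
  offset=[
    [0,0,0.004],
    [0,0,0.004],
    [0,-0.0003,0.004],
    [0,-0.0005,0.004],
  ],
  twist=[
    [0,0,0],
    [0,0,0],
    [0,0,0],
    [0,0,0],
  ],
  grip=[0.0,0.0,0.0,0.0],
)

```text
time: 18.55
ee_pos: [648.0, 195.9, 138.3]
tcp_rot: [0.267, 0.731, 0.59, 0.215]
force: [-0.1, 0.8, 5.4]
grip_width: 0.1
gripper_force: 2.2
```

Run:
```python
from h import *
push(); c=cam("scene"); thumb(c)
```

```text
t 18.55 [ 27.2 189.1 138.3] F [-0.2  0.8  5.4] along 4.3
thumb px [331.8 395. ] box xz [ 62.7 208.   47.7]
```

Emit:
jog_arm(
  offset=[
    [0,-0.0005,0.004],
    [0,-0.0005,0.004],
    [0,-0.0007,0.004],
    [0,-0.0007,0.003],
  ],
  twist=[
    [0,0,0],
    [0,0,0],
    [0,0,0],
    [0,0,0],
  ],
  grip=[0.0,0.0,0.0,0.0],
)

```text
time: 19.1
ee_pos: [655.6, 194.2, 125.3]
tcp_rot: [0.267, 0.731, 0.59, 0.215]
force: [-0.6, 0.4, 5.4]
grip_width: 0.3
gripper_force: 2.3
```

Run:
```python
from h import *
push()
```

```text
t 19.10 [ 34.9 189.  125.3] F [-0.7  0.3  5.4] along 4.6
```

Emit:
jog_arm(
  offset=[
    [0,-0.0008,0.003],
    [0,-0.0008,0.003],
    [0,0,0],
  ],
  twist=[
    [0,0,0],
    [0,0,0],
    [0,0,0],
  ],
  grip=[0.0,0.0,0.0],
)

```text
time: 19.48
ee_pos: [657.0, 193.4, 118.3]
tcp_rot: [0.266, 0.731, 0.59, 0.214]
force: [-0.2, -0.1, -0.7]
grip_width: 0.1
gripper_force: 0.0
```

Emit:
jog_arm(
  offset=[
    [0,0,-0.01],
    [0,0,-0.03],
    [0,0,-0.04],
    [0,0,-0.04],
    [0,0,0],
  ],
  twist=[
    [0,0,0],
    [0,0,0],
    [0,0,0],
    [0,0,0],
    [0,0,0],
  ],
  grip=[0.0,0.0,0.0,0.0,0.0],
)

```text
time: 20.1
ee_pos: [581.2, 212.0, 213.6]
tcp_rot: [0.266, 0.73, 0.59, 0.217]
force: [-0.3, 0.7, 1.1]
grip_width: 0.1
gripper_force: 0.0
```

Run:
```python
from h import *
push(); c=cam("scene"); thumb(c); t=cam("top"); cv2.imwrite("pics/top_broken.png",t[0]); cv2.imwrite("pics/sc_broken.png",c[0])
g=cv2.cvtColor(c[0],cv2.COLOR_BGR2GRAY)
for z,x in((148,15),(110,40)): print((x,z),proj(c,w(x,211,z)).round())
for r in range(350,392,6): print(r,g[r,325:372])
```

```text
t 20.10 [-41.5 190.7 213.6] F [-0.4  0.6  1.1] along 1.1
thumb px [343. 381.] box xz [ 45.1 208.   89.9]
(15, 148) [364. 360.]
(40, 110) [347. 377.]
350 [ 49  45  51  62  69  72  74  73  72  66  63  64  84 102 101 113 119 118
 121 121 121 121 120 121 121 121 121 115  93  76  71  74  71  73  72  73
  71  72  70  71  69  70  70  71  72  72  72]
356 [122 121 108  73  53  58  64  69  72  76  72  71  68  64  78 110 121 124
 124 124 123 122 122 123 121 123 122 121 120 119 117 104  80  71  72  73
  73  70  69  70  71  70  71  69  70  70  71]
362 [123 127 128 126 125 110  73  55  60  65  73  75  74  72  70  64  65  89
 113 123 123 121 121 123 123 123 122 120 118 120 120 123 121 110  84  71
  72  70  70  70  70  69  73  72  71  73  79]
368 [124 126 126 126 123 122 123 118  89  60  57  63  69  73  75  74  71  68
  62  66  92 115 122 121 123 125 124 123 121 121 123 122 121 120 120 118
 115 118 118 120 119 117 117 119 120 121 121]
374 [121 124 126 125 124 125 126 126 124 120 111  82  57  59  66  73  76  77
  74  71  66  60  68  96 118 123 124 124 124 126 125 123 122 121 123 122
 122 122 123 122 120 121 120 120 120 122 121]
380 [ 72  91 116 122 124 126 125 127 126 126 123 123 122 109  74  53  57  58
  54  43  38  40  56  79 104 119 124 124 124 124 124 125 124 125 122 121
 122 122 122 122 120 121 121 122 121 124 123]
386 [ 73  72  74  86 109 121 123 123 123 124 125 123 124 121 124 124 125 123
 123 124 125 128 130 128 126 124 122 123 122 123 123 126 124 123 124 121
 122 122 123 121 119 120 120 119 121 121 122]
```

Force fell to zero and the stay folded on. The thumb bar at (45, 90) matches where it was at θ≈1.04, so the stay is broken and friction is holding the lid. I check that it is at rest and plan a grasp pitched 0.8 rad.

Run:
```python
from h import *
c=cam("scene"); thumb(c); t=cam("top")
# lid angle check: bar brightness contrast across its axis, both views
for n,k in(("scene",c),("top",t)):
    g=cv2.GaussianBlur(cv2.cvtColor(k[0],cv2.COLOR_BGR2GRAY),(3,3),0).astype(float); out=[]
    for th in np.arange(.8,1.5,.05):
        f=lambda d:np.mean([g[tuple(np.round(proj(k,w(*(bar(th+d)+[0,y,0])))).astype(int)[::-1])] for y in range(-45,50,5)])
        out.append((round(th,2),int(f(0)),int(f(0)-(f(.07)+f(-.07))/2)))
    print(n,out)
b=bar(1.04); a=np.array([np.sin(.8),0,-np.cos(.8)])
plan([(w(-110,120,300),3),(w(*(b-41*a+[-20,0,15])),4),(w(*(b-41*a)),1)],rot_down(.8))
```

```text
thumb px [343.1 381. ] box xz [ 44.9 208.   89.6]
scene [(np.float64(0.8), 85, 0), (np.float64(0.85), 103, 12), (np.float64(0.9), 101, -12), (np.float64(0.95), 117, -8), (np.float64(1.0), 137, 36), (np.float64(1.05), 124, 8), (np.float64(1.1), 111, -13), (np.float64(1.15), 97, -9), (np.float64(1.2), 110, -1), (np.float64(1.25), 112, 9), (np.float64(1.3), 105, -3), (np.float64(1.35), 103, -10), (np.float64(1.4), 108, 0), (np.float64(1.45), 114, 0)]
top [(np.float64(0.8), 183, 18), (np.float64(0.85), 182, 15), (np.float64(0.9), 156, -13), (np.float64(0.95), 172, 12), (np.float64(1.0), 120, -15), (np.float64(1.05), 156, 39), (np.float64(1.1), 117, -8), (np.float64(1.15), 82, -17), (np.float64(1.2), 82, -22), (np.float64(1.25), 113, 7), (np.float64(1.3), 130, 19), (np.float64(1.35), 131, 0), (np.float64(1.4), 132, 0), (np.float64(1.45), 132, 0)]
n 8 twist [-0.0127, 0.0002, 0.0]
[[-0.0228, 0.0013, -0.0379], [-0.0228, 0.0018, -0.0379], [-0.0228, 0.0023, -0.0379], [-0.03, 0.0197, -0.0016], [-0.03, 0.0197, -0.0014], [-0.03, 0.0197, -0.0011], [-0.03, 0.0197, -0.0009], [0.0, 0.0035, 0.0248]]
```

Both views put the lid at about 1.03 rad, at rest. I move to the pre-grasp pose and go in.

Emit:
jog_arm(
  offset=[
    [-0.0228,0.0013,-0.0379],
    [-0.0228,0.0018,-0.0379],
    [-0.0228,0.0023,-0.0379],
    [-0.03,0.0197,-0.0016],
    [-0.03,0.0197,-0.0014],
    [-0.03,0.0197,-0.0011],
    [-0.03,0.0197,-0.0009],
    [0,0.001,0.0248],
    [0,0,0],
  ],
  twist=[
    [-0.0127,0,0],
    [-0.0127,0,0],
    [-0.0127,0,0],
    [-0.0127,0,0],
    [-0.0127,0,0],
    [-0.0127,0,0],
    [-0.0127,0,0],
    [-0.0127,0,0],
    [0,0,0],
  ],
  grip=[0.06,0.06,0.06,0.06,0.06,0.06,0.06,0.06,0.06],
)

```text
time: 21.42
ee_pos: [544.0, 24.0, 339.6]
tcp_rot: [0.303, 0.718, 0.578, 0.243]
force: [-0.5, 1.7, -0.6]
grip_width: 60.0
gripper_force: 0.0
```

Run:
```python
from h import *
push(); s,R=tool(); print(B@R.apply([0,0,1]),s["grip_width"]); c=cam("scene"); thumb(c)
a=np.array([np.sin(.8),0,-np.cos(.8)])
for th in(1.0,1.03): plan([(w(*(bar(th)+19*a)),4)],rot_down(.8))
T=np.r_[1.03,np.arange(1.0,-.01,-.05)]
for i in range(1,len(T)):
    d=bar(T[i])-bar(T[i-1]); M=np.array([[np.cos(.8),np.sin(.8)],[np.sin(.8),-np.cos(.8)]])@d[[0,2]]/1000; print(round(T[i],2),[0,float(M[0].round(4)),float(M[1].round(4))],end="; ")
```

```text
t 21.43 [-38.1  -0.9 339.6] F [-0.8  1.5 -0.6] along 0.2
[ 0.71560745 -0.00291892 -0.69849656] 60.03887900308118
thumb px [343.1 381.1] box xz [ 44.9 208.   89.3]
n 4 twist [-0.0005, 0.0005, 0.0001]
[[0.0001, -0.0013, 0.0143], [0.0001, -0.0013, 0.0143], [0.0, -0.0013, 0.0143], [0.0, -0.0013, 0.0143]]
n 4 twist [-0.0005, 0.0005, 0.0001]
[[0.0001, 0.0003, 0.0148], [0.0001, 0.0003, 0.0148], [0.0, 0.0003, 0.0148], [0.0, 0.0003, 0.0148]]
1.0 [0, -0.0064, -0.0022]; 0.95 [0, -0.0108, -0.0033]; 0.9 [0, -0.011, -0.0027]; 0.85 [0, -0.0111, -0.0022]; 0.8 [0, -0.0112, -0.0016]; 0.75 [0, -0.0112, -0.001]; 0.7 [0, -0.0113, -0.0005]; 0.65 [0, -0.0113, 0.0001]; 0.6 [0, -0.0113, 0.0006]; 0.55 [0, -0.0112, 0.0012]; 0.5 [0, -0.0112, 0.0018]; 0.45 [0, -0.0111, 0.0023]; 0.4 [0, -0.0109, 0.0029]; 0.35 [0, -0.0108, 0.0034]; 0.3 [0, -0.0106, 0.0039]; 0.25 [0, -0.0104, 0.0045]; 0.2 [0, -0.0101, 0.005]; 0.15 [0, -0.0099, 0.0055]; 0.1 [0, -0.0096, 0.006]; 0.05 [0, -0.0093, 0.0064]; -0.0 [0, -0.0089, 0.0069];
```

Emit:
jog_arm(
  offset=[
    [0,-0.0005,0.015],
    [0,-0.0005,0.015],
    [0,-0.0005,0.015],
    [0,-0.0005,0.013],
    [0,0,0],
    [0,0,0],
    [0,0,0],
    [0,0,0],
  ],
  twist=[
    [0,0,0],
    [0,0,0],
    [0,0,0],
    [0,0,0],
    [0,0,0],
    [0,0,0],
    [0,0,0],
    [0,0,0],
  ],
  grip=[0.06,0.06,0.06,0.06,0.04,0.03,0.018,0.018],
)

```text
time: 22.48
ee_pos: [583.6, 17.1, 300.6]
tcp_rot: [0.304, 0.717, 0.578, 0.245]
force: [-1.7, 0.2, -0.2]
grip_width: 17.9
gripper_force: 0.2
```

Run:
```python
from h import *
push(); s,R=tool(); print(s["grip_width"],s["gripper_force"],(box(s["ee_pos"])-B@R.apply([0,0,19])).round(1),bar(1.02).round(1)); thumb()
```

```text
t 22.48 [  2.1   0.8 300.6] F [-1.7 -0.2 -0.2] along 1.0
17.859545685735633 0.20862498320639133 [-11.6   0.8 313.8] [-10.7   0.  312.2]
thumb px [343.1 381.1] box xz [ 44.9 208.   89.3]
```

Emit:
jog_arm(
  offset=[
    [0,-0.0053,-0.0018],
    [0,-0.0054,-0.0016],
    [0,-0.0054,-0.0016],
    [0,-0.0055,-0.0014],
    [0,-0.0055,-0.0013],
    [0,-0.0055,-0.0011],
    [0,-0.0055,-0.0011],
    [0,-0.0056,-0.0008],
    [0,-0.0056,-0.0008],
    [0,0,0],
  ],
  twist=[
    [0,0,0],
    [0,0,0],
    [0,0,0],
    [0,0,0],
    [0,0,0],
    [0,0,0],
    [0,0,0],
    [0,0,0],
    [0,0,0],
    [0,0,0],
  ],
  grip=[0.018,0.018,0.018,0.018,0.018,0.018,0.018,0.018,0.018,0.018],
)

```text
time: 23.78
ee_pos: [541.0, 26.1, 271.6]
tcp_rot: [0.303, 0.717, 0.579, 0.244]
force: [-4.4, 0.2, -0.3]
grip_width: 17.9
gripper_force: 1.5
```

```bash
cat >> h.py <<'E'
def low():
    s,R=tool(); g=box(s["ee_pos"])-B@R.apply([0,0,19]); r=g-[90,0,110]
    print("t %.2f"%s["time"],"grasp",g.round(1),"theta %.3f rad %.1f"%(np.arctan2(r[2],-r[0])-.0887,np.hypot(r[0],r[2])-225.9),"F",(B@s["force"]).round(1),"gf %.1f"%s["gripper_force"])
E
python3 - <<'E'
from h import *
low(); thumb()
E
```

```text
t 23.77 grasp [-55.1   0.6 284.9] theta 0.790 rad 1.3 F [-4.3 -0.7 -0.3] gf 1.5
thumb px [340.9 384.1] box xz [ 48.3 208.   79.9]
```

Emit:
jog_arm(
  offset=[
    [0,-0.0072,-0.0009],
    [0,-0.0072,-0.0006],
    [0,-0.0072,-0.0004],
    [0,-0.0073,-0.0002],
    [0,-0.0072,0.0001],
    [0,-0.0072,0.0003],
    [0,-0.0072,0.0005],
    [0,-0.0072,0.0008],
    [0,-0.0072,0.001],
    [0,-0.0071,0.0013],
    [0,-0.0071,0.0015],
    [0,0,0],
  ],
  twist=[
    [0,0,0],
    [0,0,0],
    [0,0,0],
    [0,0,0],
    [0,0,0],
    [0,0,0],
    [0,0,0],
    [0,0,0],
    [0,0,0],
    [0,0,0],
    [0,0,0],
    [0,0,0],
  ],
  grip=[0.018,0.018,0.018,0.018,0.018,0.018,0.018,0.018,0.018,0.018,0.018,0.018],
)

```text
time: 25.32
ee_pos: [520.9, 43.5, 224.0]
tcp_rot: [0.298, 0.721, 0.583, 0.226]
force: [-0.6, 0.9, -3.4]
grip_width: 18.0
gripper_force: 1.3
```

Run:
```python
from h import *
low(); thumb(); s,R=tool(); g=box(s["ee_pos"])-B@R.apply([0,0,19]); r=g-[90,0,110]; t0=np.arctan2(r[2],-r[0])-.0887
T=np.linspace(t0,0,15); P=[bar(t) for t in T]; P[0]=g
for i in range(1,15):
    d=R.inv().apply(B.T@(P[i]-P[i-1]))/1000; print([0,float(d[1].round(4)),float(d[2].round(4))],end=", ")
```

```text
t 25.32 grasp [-78.   13.7 237.7] theta 0.561 rad -14.9 F [-0.8  0.8 -3.4] gf 1.3
thumb px [339.5 386.9] box xz [ 50.2 208.   70. ]
[0, -0.0113, -0.0128], [0, -0.0088, 0.0019], [0, -0.0088, 0.0023], [0, -0.0087, 0.0026], [0, -0.0086, 0.003], [0, -0.0084, 0.0033], [0, -0.0083, 0.0036], [0, -0.0081, 0.004], [0, -0.008, 0.0043], [0, -0.0078, 0.0046], [0, -0.0076, 0.0049], [0, -0.0074, 0.0052], [0, -0.0072, 0.0055], [0, -0.007, 0.0058],
```

Run:
```python
from h import *
s,R=tool(); print(s["joint_pos"].round(3),s["qvel"].round(3)); print(B@R.as_matrix()); low()
```

```text
[ 0.658  0.42  -1.267  2.396  1.728  0.861 -2.111] [ 0.008 -0.011 -0.002  0.003 -0.004 -0.008  0.002]
[[ 0.0062931   0.7195879   0.69437285]
 [ 0.99974889  0.01040687 -0.01984551]
 [-0.02150684  0.69432338 -0.71934172]]
t 25.38 grasp [-78.   13.5 237.7] theta 0.561 rad -14.8 F [-0.7  1.7 -2.9] gf 1.6
```

The arm ran into joint limits (j3, j4): the pitched wrist is too close to the base. The lid is still caged at about 0.56 rad, resting on the lower finger, so I steepen the tool about the bar.

Run:
```python
from h import *
a=lambda p:np.array([np.sin(p),0,-np.cos(p)]); b=bar(.56)
s,R=tool(); rel=R.inv().apply(B.T@(b-box(s["ee_pos"]))); print("bar in tool",rel.round(1))
def arc(p1,n,r0):
    p=s["ee_pos"]; Rc=R; d=(R.inv()*rot_down(p1)).as_rotvec()/n; off=[]
    for i in range(n):
        Rn=Rc*Ro.from_rotvec(d); r=r0+(np.array([0,0.5*0+r0[1],-19])-r0)*(i+1)/n
        q=w(*b)-Rn.apply(r); off.append((Rc.inv().apply(q-p)/1000).round(4).tolist()); p=q; Rc=Rn
    print(d.round(4),off)
arc(.15,8,rel)
```

```text
bar in tool [-13.8  -2.7 -33.3]
[0.0772 0.0028 0.0005] [[-0.0016, -0.0024, -0.0017], [-0.0016, -0.0023, -0.0017], [-0.0016, -0.0022, -0.0017], [-0.0016, -0.002, -0.0017], [-0.0017, -0.0019, -0.0017], [-0.0017, -0.0017, -0.0017], [-0.0017, -0.0016, -0.0017], [-0.0017, -0.0015, -0.0016]]
```

Emit:
jog_arm(
  offset=[
    [-0.0016,-0.0024,-0.0017],
    [-0.0016,-0.0023,-0.0017],
    [-0.0016,-0.0022,-0.0017],
    [-0.0016,-0.002,-0.0017],
  ],
  twist=[
    [0.077,0.003,0],
    [0.077,0.003,0],
    [0.077,0.003,0],
    [0.077,0.003,0],
  ],
  grip=[0.018,0.018,0.018,0.018],
)

```text
time: 25.88
ee_pos: [508.3, 38.7, 224.7]
tcp_rot: [0.181, 0.757, 0.612, 0.138]
force: [-1.3, -0.9, -2.1]
grip_width: 18.2
gripper_force: 0.9
```

Run:
```python
from h import *
low(); thumb(); s,R=tool(); print(s["joint_pos"].round(2), (B@R.as_matrix()).round(3)[:,2], "bar in tool",R.inv().apply(B.T@(bar(.56)-box(s["ee_pos"]))).round(1))
```

```text
t 25.88 grasp [-84.5   6.2 241.7] theta 0.558 rad -7.2 F [-1.1 -1.1 -2.1] gf 0.9
thumb px [339.7 386.2] box xz [ 50.  208.   72.8]
[ 0.78  0.35 -1.24  2.21  1.05  0.7  -1.4 ] [ 0.441 -0.011 -0.897] bar in tool [ -6.1  -4.3 -25.4]
```

Emit:
jog_arm(
  offset=[
    [-0.0016,-0.0019,-0.0016],
    [-0.0016,-0.0017,-0.0016],
    [-0.0016,-0.0016,-0.0016],
    [-0.0016,-0.0015,-0.0016],
    [0,0,0],
  ],
  twist=[
    [0.077,0.003,0],
    [0.077,0.003,0],
    [0.077,0.003,0],
    [0.06,0.003,0],
    [0,0,0],
  ],
  grip=[0.018,0.018,0.018,0.018,0.018],
)

```text
time: 26.55
ee_pos: [499.5, 33.8, 228.2]
tcp_rot: [0.067, 0.775, 0.626, 0.053]
force: [-0.8, -0.5, 0.1]
grip_width: 18.0
gripper_force: 0.7
```

Run:
```python
from h import *
low(); thumb(); s,R=tool(); print(s["joint_pos"].round(2), (B@R.as_matrix()).round(3)[:,2])
```

```text
t 26.55 grasp [-86.9  -0.7 246.9] theta 0.570 rad -2.2 F [-0.6 -0.7  0.1] gf 0.7
thumb px [339.6 386.2] box xz [ 50.1 208.   73.1]
[ 0.79  0.47 -1.23  2.01  0.69  0.93 -1.  ] [ 0.171 -0.002 -0.985]
```

Emit:
jog_arm(
  offset=[
    [0,0,0],
    [0,0,0],
    [0,0,0],
  ],
  twist=[
    [0,0,0],
    [0,0,0],
    [0,0,0],
  ],
  grip=[0.005,0.005,0.005],
  force=22,
)

```text
time: 26.98
ee_pos: [497.7, 34.2, 227.7]
tcp_rot: [0.067, 0.774, 0.627, 0.052]
force: [-4.1, 0.9, 0.7]
grip_width: 13.3
gripper_force: 22.3
```

Run:
```python
from h import *
from scipy.optimize import brentq
low(); s,R=tool(); f=lambda t:R.inv().apply(B.T@(bar(t)-box(s["ee_pos"])))
t0=brentq(lambda t:f(t)[1],.3,.8); print("theta",t0,"bar in tool",f(t0).round(1),s["grip_width"])
T=np.linspace(t0,0,21)
for i in range(1,21):
    d=R.inv().apply(B.T@(bar(T[i])-bar(T[i-1])))/1000; print(round(T[i],2),[0,float(d[1].round(4)),float(d[2].round(4))],end=", ")
```

```text
t 26.98 grasp [-88.7  -0.6 246.5] theta 0.564 rad -1.1 F [-4.2 -0.   0.7] gf 22.3
theta 0.5679313084505494 bar in tool [  0.6   0.  -20.4] 13.280072848820375
0.54 [0, -0.0047, 0.0044], 0.51 [0, -0.0045, 0.0045], 0.48 [0, -0.0044, 0.0047], 0.45 [0, -0.0043, 0.0048], 0.43 [0, -0.0041, 0.0049], 0.4 [0, -0.004, 0.005], 0.37 [0, -0.0038, 0.0051], 0.34 [0, -0.0037, 0.0052], 0.31 [0, -0.0035, 0.0053], 0.28 [0, -0.0034, 0.0054], 0.26 [0, -0.0032, 0.0055], 0.23 [0, -0.0031, 0.0056], 0.2 [0, -0.0029, 0.0057], 0.17 [0, -0.0027, 0.0058], 0.14 [0, -0.0026, 0.0059], 0.11 [0, -0.0024, 0.0059], 0.09 [0, -0.0022, 0.006], 0.06 [0, -0.0021, 0.0061], 0.03 [0, -0.0019, 0.0061], 0.0 [0, -0.0017, 0.0062],
```

Firmly gripped at 0.567 rad. I lower slowly to about 0.28.

Emit:
jog_arm(
  offset=[
    [0,-0.0047,0.0044],
    [0,-0.0045,0.0045],
    [0,-0.0044,0.0047],
    [0,-0.0043,0.0048],
    [0,-0.0041,0.0049],
    [0,-0.004,0.005],
    [0,-0.0038,0.0051],
    [0,-0.0037,0.0052],
    [0,-0.0035,0.0053],
    [0,-0.0034,0.0054],
  ],
  twist=[
    [0,0,0],
    [0,0,0],
    [0,0,0],
    [0,0,0],
    [0,0,0],
    [0,0,0],
    [0,0,0],
    [0,0,0],
    [0,0,0],
    [0,0,0],
  ],
  grip=[0.005,0.005,0.005,0.005,0.005,0.005,0.005,0.005,0.005,0.005],
)

```text
time: 28.22
ee_pos: [468.1, 40.9, 172.5]
tcp_rot: [0.066, 0.775, 0.627, 0.053]
force: [-4.5, 1.1, 1.9]
grip_width: 13.1
gripper_force: 23.2
```

Run:
```python
from h import *
low(); thumb(); s,R=tool(); print(s["joint_pos"].round(2), (B@R.as_matrix()).round(3)[:,2])
```

```text
t 28.23 grasp [-119.1   -0.4  191.2] theta 0.282 rad -1.6 F [-4.7  0.2  1.9] gf 23.2
thumb px [338.6 390.1] box xz [ 51.5 208.   57.1]
[ 0.72  0.49 -1.15  2.14  0.79  0.8  -1.13] [ 0.169 -0.001 -0.986]
```

Emit:
jog_arm(
  offset=[
    [0,-0.0032,0.0055],
    [0,-0.0031,0.0056],
    [0,-0.0029,0.0057],
    [0,-0.0027,0.0058],
    [0,-0.0026,0.0059],
    [0,-0.0024,0.0059],
    [0,-0.0022,0.006],
    [0,-0.0011,0.003],
    [0,-0.001,0.003],
    [0,0,0],
  ],
  twist=[
    [0,0,0],
    [0,0,0],
    [0,0,0],
    [0,0,0],
    [0,0,0],
    [0,0,0],
    [0,0,0],
    [0,0,0],
    [0,0,0],
    [0,0,0],
  ],
  grip=[0.005,0.005,0.005,0.005,0.005,0.005,0.005,0.005,0.005,0.005],
)

```text
time: 29.52
ee_pos: [455.1, 43.7, 123.2]
tcp_rot: [0.066, 0.774, 0.627, 0.053]
force: [-5.3, 2.0, -3.9]
grip_width: 13.2
gripper_force: 23.4
```

Run:
```python
from h import *
low(); thumb(); s,R=tool(); print(s["joint_pos"].round(2))
```

```text
t 29.52 grasp [-132.3   -0.4  141.9] theta 0.054 rad -1.3 F [-5.6  0.9 -3.9] gf 23.4
thumb px [333.  397.4] box xz [ 60.4 208.   33.8]
[ 0.62  0.54 -1.05  2.2   0.92  0.71 -1.27]
```

Emit:
jog_arm(
  offset=[
    [0,-0.0008,0.003],
    [0,-0.0008,0.003],
    [0,-0.0007,0.002],
    [0,-0.0003,0.001],
    [0,-0.0003,0.001],
  ],
  twist=[
    [0,0,0],
    [0,0,0],
    [0,0,0],
    [0,0,0],
    [0,0,0],
  ],
  grip=[0.005,0.005,0.005,0.005,0.005],
)

```text
time: 30.2
ee_pos: [453.8, 44.0, 113.1]
tcp_rot: [0.066, 0.775, 0.627, 0.053]
force: [-6.3, 1.1, -0.0]
grip_width: 13.1
gripper_force: 23.8
```

Run:
```python
from h import *
low()
```

```text
t 30.20 grasp [-133.6   -0.4  131.8] theta 0.009 rad -1.2 F [-6.4 -0.2 -0. ] gf 23.8
```

Emit:
jog_arm(
  offset=[
    [0,-0.0002,0.001],
    [0,-0.0002,0.001],
    [0,0,0.001],
  ],
  twist=[
    [0,0,0],
    [0,0,0],
    [0,0,0],
  ],
  grip=[0.005,0.005,0.005],
)

```text
time: 30.58
ee_pos: [453.5, 44.1, 109.9]
tcp_rot: [0.066, 0.775, 0.627, 0.052]
force: [-8.4, 2.1, -0.1]
grip_width: 13.3
gripper_force: 24.0
```

Run:
```python
from h import *
low()
```

```text
t 30.57 grasp [-134.    -0.4  128.7] theta -0.006 rad -1.2 F [-8.7  0.3 -0.1] gf 24.0
```

Emit:
jog_arm(
  offset=[
    [0,0,0.001],
    [0,0,0.001],
    [0,0,0],
  ],
  twist=[
    [0,0,0],
    [0,0,0],
    [0,0,0],
  ],
  grip=[0.005,0.005,0.005],
)

```text
time: 30.95
ee_pos: [453.3, 44.1, 107.7]
tcp_rot: [0.065, 0.774, 0.627, 0.052]
force: [-8.7, 2.0, -2.1]
grip_width: 13.4
gripper_force: 23.9
```

Run:
```python
from h import *
low(); t=cam("top"); g=cv2.cvtColor(t[0],cv2.COLOR_BGR2GRAY).astype(int); g0=cv2.cvtColor(cv2.imread("pics/top0.png"),cv2.COLOR_BGR2GRAY).astype(int)
c=cam("scene"); s0=cv2.cvtColor(cv2.imread("pics/scene0.png"),cv2.COLOR_BGR2GRAY).astype(int); s=cv2.cvtColor(c[0],cv2.COLOR_BGR2GRAY).astype(int)
print("thumb rows now/then"); 
for r in(350,370,385,392,396): print(np.abs(s[r,315:360]-s0[r,315:360]).max(),end=" ")
print(); d=np.abs(s-s0)[150:410,225:420]; print("lid corner diff",np.abs(s-s0)[285:345,280:400].max(),(np.abs(s-s0)[285:345,280:400]>25).sum())
```

```text
t 30.95 grasp [-134.2   -0.4  126.4] theta -0.016 rad -1.1 F [-9.   0.1 -2.1] gf 23.9
thumb rows now/then
19 11 11 11 23 
lid corner diff 43 15
```

Emit:
jog_arm(
  offset=[
    [0,0,0.001],
    [0,0,0.001],
    [0,0,0],
  ],
  twist=[
    [0,0,0],
    [0,0,0],
    [0,0,0],
  ],
  grip=[0.005,0.005,0.005],
)

```text
time: 31.42
ee_pos: [453.2, 44.2, 105.9]
tcp_rot: [0.065, 0.774, 0.627, 0.052]
force: [-11.9, 1.6, 4.6]
grip_width: 13.3
gripper_force: 24.6
```

```bash
cat >> h.py <<'E'
def cmp0():
    c=cam("scene"); s0=cv2.imread("pics/scene0.png").astype(int); d=np.abs(c[0].astype(int)-s0).max(2)
    print("diff>20 lid/stay:",(d[285:410,280:400]>20).sum(),"thumb:",(d[345:405,315:360]>20).sum())
E
python3 - <<'E'
from h import *
low(); cmp0()
E
```

```text
t 31.43 grasp [-134.3   -0.4  124.6] theta -0.024 rad -1.2 F [-11.9  -1.    4.6] gf 24.6
diff>20 lid/stay: 3 thumb: 3
```

Fz has turned upward and the scene matches the starting image, so the lid is on the rim. Open and withdraw.

Emit:
jog_arm(
  offset=[
    [0,0,0],
    [0,0,0],
    [0,0,0],
    [0,0,-0.015],
    [0,0,-0.03],
    [0,0,-0.04],
    [0,0,-0.04],
    [0,0,-0.03],
    [0,0,0],
  ],
  twist=[
    [0,0,0],
    [0,0,0],
    [0,0,0],
    [0,0,0],
    [0,0,0],
    [0,0,0],
    [0,0,0],
    [0,0,0],
    [0,0,0],
  ],
  grip=[0.045,0.045,0.045,0.045,0.045,0.045,0.045,0.045,0.045],
)

```text
time: 32.6
ee_pos: [431.4, 49.1, 261.3]
tcp_rot: [0.069, 0.775, 0.626, 0.054]
force: [0.2, -1.3, 0.0]
grip_width: 45.2
gripper_force: 0.0
```

Run:
```python
from h import *
low(); cmp0()
t=cam("top"); d=np.abs(t[0].astype(int)-cv2.imread("pics/top0.png")).max(2)
print("plug",(d[240:268,175:205]>25).sum(),"screwdriver",(d[178:275,403:420]>25).sum(),"thumb",(d[168:190,215:258]>25).sum())
```

```text
t 32.60 grasp [-1.567e+02 -1.000e-01  2.800e+02] theta 0.515 rad 73.7 F [ 0.5 -1.3  0. ] gf 0.0
diff>20 lid/stay: 2 thumb: 2
plug 0 screwdriver 0 thumb 0
```

The scene matches the start: lid shut, and the plug and screwdriver unmoved.

```bash
python3 -c "
from rig import workorder; print(workorder.close_job())"
```

```text
the job is handed in; nothing more can be done
None
```

I raised the lid until the stay snapped and locked at about 1.46 rad, let it stand on the stay alone, broke the stay at its thumb bar, and lowered the lid by its bar until it was shut; when the stay gave way the lid dropped by itself to about 1.03 rad and held there. The job is handed in (result not reported), at about 33 s, with the plug and screwdriver unmoved in the images; the jar was not measured, but I never worked near it.

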